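# Ready the wet-grinding stand

## Robot

A 7-joint arm with a two-finger parallel gripper is mounted at the origin on the work surface. World frame = base frame: x ahead of the robot, y to its left, z up, the work surface at z = 0. Lengths are in m, angles in rad, forces in N, time in s.
With the tool pointing down it reaches from about 0.425 to 0.95 m from the base axis. Payload 4.7 kg.
Tool frame: the origin (TCP) lies midway between the tips of the shut fingers; the grasp point (between the pads) lies 19 mm behind it (robot.hold_point_z is the distance from the TCP to the grasp point, in m); x points along the fingers, y is the direction in which the jaws open and shut, and the axes are right-handed (so a half turn about x gives the same grasp; the last joint's range is limited). The gripper opens to 85 mm and grips with 20 to 120 N. Pads are 22 mm wide; open, the fingers measure 114 mm over their backs; the gripper's body (76 mm by 85 mm) begins 54 mm behind the grasp point. The pads swing forward as they close: fully open they stand 13 mm farther back than shut.
Start: joints at [1.299, 0.469, -0.049, 1.532, 0.024, 1.141, -0.082], TCP at [0.162, -0.655, 0.231] pointing down, gripper open.
Joint ranges: [-2.59, 2.59], [-0.33, 1.99], [-1.39, 1.29], [0.1, 2.45], [-1.04, 4.18], [0.21, 1.99], [-2.66, 2.66]. Speed limits (rad/s): [2.57, 2.57, 3.14, 3.14, 3.14, 3.14, 3.14].

## Interface

Orientations are given as a 3x3 rotation matrix whose columns are the frame's x, y, z axes.
In Python, from workcell import robot gives the robot as it stands.
- The arm moves only by the tool move_arm, never from a script. Its arguments are lists of equal length, an entry for each row: "linear": the shift along the tool's x, y, z in m, a list of three; "rot": the turn, a rotation vector about the tool's x, y, z in degrees, a list of three; "claw": the closure, from -1 (fully open) to 1 (shut), so that 0 is half open. A call has 1 to 8 rows; each row shifts and turns the commanded pose from where the row before left it, along the tool's axes as they then stand; what a row does not reach is not made up. A row lasts 1/8 s, in which the tool goes at most 62.5 mm and 10.7 degrees, less where a joint would pass 70% of its speed; a pose out of reach is approached as far as the arm can. A call is refused whole if a number of a shift passes 0.0625 or a number of a turn 10.7, either way. A call with a gripper value outside its range is refused whole. The fingers move at their own pace and stop on an object; the grip force is fixed at half the most. Time passes only in rows, so rows that do not move let the fingers close. It gives the time, the measured TCP pose, the force and the opening at its end, in the units of the state.
- robot.state(): the state, without advancing time (a new reading comes with each control period).
- robot.get_image(name): name is "side" or "top"; returns the picture (384x512x3 uint8, red, green, blue); there is no depth.
- robot.calibration(name): a dict with "intrinsics" (3x3 intrinsics, pixels), "k1" (the pictures are not rectified: a ray, as slopes to the right and down, at radius r is drawn at 1 + k1 r^2 times it, then the intrinsics apply), "cam_to_world" (4x4, takes a point from camera to world coordinates). Camera axes: x right, y down, z forward; pixel columns grow to the right and rows downward; lengths in m; the calibration is good to about 2 mm. A picture is of the moment at which its call begins. calibration takes no time and is no camera call.
- robot.sign_off(): hands the job in, once; it reports no verdict.
The state is a dict: "time_s": time; "joint_pos": joint angles; "joint_vel": joint speeds; "effort": joint torques, N m; "eef_pos": TCP position; "ee_rot": TCP orientation; "force": force on the tool from outside, world axes, zero at the start; "wrist_torque": the same for the moment, N m; "grip_width": opening from 0.0 (shut) to 1.0 (fully open).
Only numpy, scipy, OpenCV 4.12 (cv2) and the standard library are available. Lean on these libraries where they do the work, as an engineer would, in place of code of your own. Each camera call takes 0.05 s, during which the arm holds its last target. There are 200 camera calls.

## Task

Get the wet-grinding stand ready: slide the coolant pot along the bench, without lifting it, until it is centred on the round mark under the spout, and clip every spring clamp lying on the bench onto the splash guard's upright flanges, one clamp to a flange, with the whole length of the jaw pads gripping the plate. Only when pot and clamps are in place, flush the line: turn the drip valve fully open for at least three seconds, then set it back to half open, 45 degrees. Leave the shears, whetstone and jar where they are.

Things in the scene. Friction and masses are not known exactly. Their poses are not given: they have to be found in the camera images.
- clamp1: Spring clamp like a big clothes peg, dark steel, rubber jaw pads, 116 long x 34 high, 90 g, lying flat (hinge pin vertical); may be absent. Origin: on the pin axis at the underside; +x to the jaw tips (at 55), -x to the two handle tails (to -61), z up. The body is the arm on its +y side; the mirror-image arm is the joint. Centre line from above = this +x turned by -(joint)/2 about z.
- clamp1_arm (a joint): Opening, rad: 0 = jaws shut, 0.42 = stop, about 0.15 when gripping a flange. Squeezing the tails together opens the jaws (7 to 13 N; a 40 N grip holds it at the stop). Shut, the tails are 47 wide overall at x=-45, 54 at the ends; at the stop parallel, 27 wide, pads about 20 apart.
- clamp1_jaw (a point): Point between the jaw pads (17 long, x=38 to 55), 46.5 ahead of the pin, 17 above the underside; it moves with the +y arm, so is up to 10 off the centre line when open. Free between the jaws back to the pin (radius 6.5). Let go on a flange, the jaws grip with about 8 N and hold the clamp up clear of the bench.
- clamp2: Spring clamp like a big clothes peg, dark steel, rubber jaw pads, 116 long x 34 high, 90 g, lying flat (hinge pin vertical); may be absent. Origin: on the pin axis at the underside; +x to the jaw tips (at 55), -x to the two handle tails (to -61), z up. The body is the arm on its +y side; the mirror-image arm is the joint. Centre line from above = this +x turned by -(joint)/2 about z.
- clamp2_arm (a joint): Opening, rad: 0 = jaws shut, 0.42 = stop, about 0.15 when gripping a flange. Squeezing the tails together opens the jaws (7 to 13 N; a 40 N grip holds it at the stop). Shut, the tails are 47 wide overall at x=-45, 54 at the ends; at the stop parallel, 27 wide, pads about 20 apart.
- clamp2_jaw (a point): Point between the jaw pads (17 long, x=38 to 55), 46.5 ahead of the pin, 17 above the underside; it moves with the +y arm, so is up to 10 off the centre line when open. Free between the jaws back to the pin (radius 6.5). Let go on a flange, the jaws grip with about 8 N and hold the clamp up clear of the bench.
- clamp3: Spring clamp like a big clothes peg, dark steel, rubber jaw pads, 116 long x 34 high, 90 g, lying flat (hinge pin vertical); may be absent. Origin: on the pin axis at the underside; +x to the jaw tips (at 55), -x to the two handle tails (to -61), z up. The body is the arm on its +y side; the mirror-image arm is the joint. Centre line from above = this +x turned by -(joint)/2 about z.
- clamp3_arm (a joint): Opening, rad: 0 = jaws shut, 0.42 = stop, about 0.15 when gripping a flange. Squeezing the tails together opens the jaws (7 to 13 N; a 40 N grip holds it at the stop). Shut, the tails are 47 wide overall at x=-45, 54 at the ends; at the stop parallel, 27 wide, pads about 20 apart.
- clamp3_jaw (a point): Point between the jaw pads (17 long, x=38 to 55), 46.5 ahead of the pin, 17 above the underside; it moves with the +y arm, so is up to 10 off the centre line when open. Free between the jaws back to the pin (radius 6.5). Let go on a flange, the jaws grip with about 8 N and hold the clamp up clear of the bench.
- clamp4: Spring clamp like a big clothes peg, dark steel, rubber jaw pads, 116 long x 34 high, 90 g, lying flat (hinge pin vertical); may be absent. Origin: on the pin axis at the underside; +x to the jaw tips (at 55), -x to the two handle tails (to -61), z up. The body is the arm on its +y side; the mirror-image arm is the joint. Centre line from above = this +x turned by -(joint)/2 about z.
- clamp4_arm (a joint): Opening, rad: 0 = jaws shut, 0.42 = stop, about 0.15 when gripping a flange. Squeezing the tails together opens the jaws (7 to 13 N; a 40 N grip holds it at the stop). Shut, the tails are 47 wide overall at x=-45, 54 at the ends; at the stop parallel, 27 wide, pads about 20 apart.
- clamp4_jaw (a point): Point between the jaw pads (17 long, x=38 to 55), 46.5 ahead of the pin, 17 above the underside; it moves with the +y arm, so is up to 10 off the centre line when open. Free between the jaws back to the pin (radius 6.5). Let go on a flange, the jaws grip with about 8 N and hold the clamp up clear of the bench.
- flange1 (a point): Upright flange of the fixed splash guard (rightmost seen from the robot): steel plate 8 thick, 100 high, from the bench up. Point: middle of its free upright edge, 50 above the bench. +x runs from the edge along the plate (50 to the clear screen, 108 high), y across its thickness, z up. Flanges are 105 apart; a sill 12 high lies 40 behind the edge.
- flange2 (a point): Upright flange of the fixed splash guard (second from right seen from the robot): steel plate 8 thick, 100 high, from the bench up. Point: middle of its free upright edge, 50 above the bench. +x runs from the edge along the plate (50 to the clear screen, 108 high), y across its thickness, z up. Flanges are 105 apart; a sill 12 high lies 40 behind the edge.
- flange3 (a point): Upright flange of the fixed splash guard (second from left seen from the robot): steel plate 8 thick, 100 high, from the bench up. Point: middle of its free upright edge, 50 above the bench. +x runs from the edge along the plate (50 to the clear screen, 108 high), y across its thickness, z up. Flanges are 105 apart; a sill 12 high lies 40 behind the edge.
- flange4 (a point): Upright flange of the fixed splash guard (leftmost seen from the robot): steel plate 8 thick, 100 high, from the bench up. Point: middle of its free upright edge, 50 above the bench. +x runs from the edge along the plate (50 to the clear screen, 108 high), y across its thickness, z up. Flanges are 105 apart; a sill 12 high lies 40 behind the edge.
- pot: Round open aluminium coolant pot, 110 across, 65 high, about 0.4 kg. Origin: centre of its underside. A straight black bar handle runs out along its -x, 18 wide (y), 14 high, centred 50 above the bench, from x=-53 to x=-165. Slides on the bench under about 2 to 5 N.
- mark (a point): Centre of the black round mark (128 across, flat on the bench) right under the spout of the coolant stand. The stand is fixed; its x axis runs from mark to post. The spout's end is 150 above the mark, its pipe 200 high runs back along the stand's x to a post 135 behind the mark.
- park: The other black round mark, 128 across, flat on the bench, where the pot is parked at the start. Origin: its centre.
- valve (a joint): Drip valve lever on top of the pipe, rad: 0 = shut (lever square to the pipe, along the stand's +y), 1.571 = fully open (lever along the pipe, towards the spout); it turns anticlockwise seen from above to open, 0.785 is half open. About 0.12 N m of friction: stays where it is left.
- valve_axis (a point): Point on the valve's vertical turning axis at the lever's mid-height, 250 above the bench, 60 behind the mark along the stand's x. Its axes are the stand's (fixed). The lever is a flat bar 14 wide, 12 high, reaching 95 out from this axis; 25 of free height below it, above the valve body; pinch it about 70 out.
- shears: Bystander: pair of steel shears 180 long, 8 thick, lying flat. Origin at the pivot's underside.
- whetstone: Bystander: grey whetstone 150 x 50 x 25, lying flat. Origin: centre of the underside.
- jar: Bystander: jar 70 across, 80 high, behind the work. Origin: centre of the underside.

How it is judged:
By the outcome, as a careful person would: the job done as asked, in the order asked, and still so for the second after the job is handed in, with the robot touching nothing.
Of clamp1, clamp2, clamp3, clamp4 only 3 to 4 are there at a start; the rules pass over those that are not, and their reading is None.
At some moment in a run one of pot, clamp1, clamp2, clamp3, clamp4 may be knocked a few centimetres aside while the robot is not near it.
Once in a run the grip may slacken for a moment while it holds something.
It also fails if it takes over 208 s, if anything falls off the work surface, if the arm or the gripper's body presses on something with over 40 N, if the wrist force passes 120 N, or if a joint passes its speed limit or range.

## Working session

There is one attempt and no reset: what is moved stays moved. The work goes in short steps, Python scripts to look and compute and a tool call to move; the robot and the scene stay as the last step left them, time stands still between calls to the robot, and variables do not carry over. Pictures are saved under pics/ and viewed, about 12 in all and at most 16, crops included, and the job is handed in when it is done.

Besides the shell and the picture viewer there is one more tool, called after "Request:" as name(argument=value, ...) on one line, values as JSON. move_arm: Moves the arm, as the interface text tells. Its arguments: {"type":"object","properties":{"linear":{"type":"array"},"rot":{"type":"array"},"claw":{"type":"array"}},"required":["linear","rot","claw"]}

```bash
mkdir -p pics; ls
cat > h.py <<'E'
import numpy as np, cv2
from workcell import robot
np.set_printoptions(precision=4,suppress=True)
def cal(n):
    c=robot.calibration(n); return np.array(c["intrinsics"]),c["k1"],np.array(c["cam_to_world"])
def px2w(n,uv,z):
    K,k1,T=cal(n); uv=np.atleast_2d(np.array(uv,float))
    d=cv2.undistortPoints(uv.reshape(-1,1,2),K,np.array([k1,0,0,0.])).reshape(-1,2)
    r=np.c_[d,np.ones(len(d))]@T[:3,:3].T; o=T[:3,3]
    return o+r*((z-o[2])/r[:,2])[:,None]
def w2px(n,P):
    K,k1,T=cal(n); P=np.atleast_2d(np.array(P,float)); c=(P-T[:3,3])@T[:3,:3]
    s=c[:,:2]/c[:,2:]; s=s*(1+k1*(s**2).sum(1))[:,None]
    return s*[K[0,0],K[1,1]]+[K[0,2],K[1,2]]
def snap(n,name,crop=None,scale=1):
    im=robot.get_image(n)[:,:,::-1].copy(); cv2.imwrite(f'pics/{name}_raw.png',im)
    v=im if crop is None else im[crop[1]:crop[3],crop[0]:crop[2]]
    cv2.imwrite(f'pics/{name}.png',cv2.resize(v,None,fx=scale,fy=scale,interpolation=cv2.INTER_CUBIC)); return im
E
python3 - <<'E'
from h import *
snap('top','t0',None,1.55);snap('side','s0',None,1.55)
for n in('top','side'):
    for a in cal(n):print(a)
s=robot.state();print(s)
print(robot.hold_point_z)
E
```

```text
pics
[[453.4835   0.     254.0406]
 [  0.     453.4835 193.158 ]
 [  0.       0.       1.    ]]
-0.11482930222519568
[[-0.0138 -0.9963  0.0853  0.4504]
 [-0.9999  0.0133 -0.0064  0.0573]
 [ 0.0052 -0.0854 -0.9963  1.4404]
 [ 0.      0.      0.      1.    ]]
[[389.7517   0.     256.1758]
 [  0.     389.7517 189.596 ]
 [  0.       0.       1.    ]]
-0.10838172940577298
[[-0.9924 -0.0624  0.1065  0.447 ]
 [-0.1234  0.5059 -0.8537  1.0983]
 [-0.0006 -0.8603 -0.5098  0.8229]
 [ 0.      0.      0.      1.    ]]
{'time_s': 0.1, 'joint_pos': array([ 1.2991,  0.4694, -0.0486,  1.5336,  0.0241,  1.141 , -0.0823]), 'joint_vel': array([ 0.0016,  0.    ,  0.0004, -0.0024,  0.0001, -0.0009, -0.0006]), 'effort': array([  0.0005, -51.1514,  -0.0471, -23.8393,   0.0108,   0.0043,
         0.    ]), 'eef_pos': array([ 0.1622, -0.6547,  0.2304]), 'ee_rot': array([[-0.0005,  0.2404, -0.9707],
       [ 0.0017, -0.9707, -0.2404],
       [-1.    , -0.0018,  0.    ]]), 'force': array([-0.7039, -0.4725, -0.3013]), 'wrist_torque': array([-0.0128, -0.011 , -0.0092]), 'grip_width': 0.9969917213052361}
0.0187
```

View pics/t0.png

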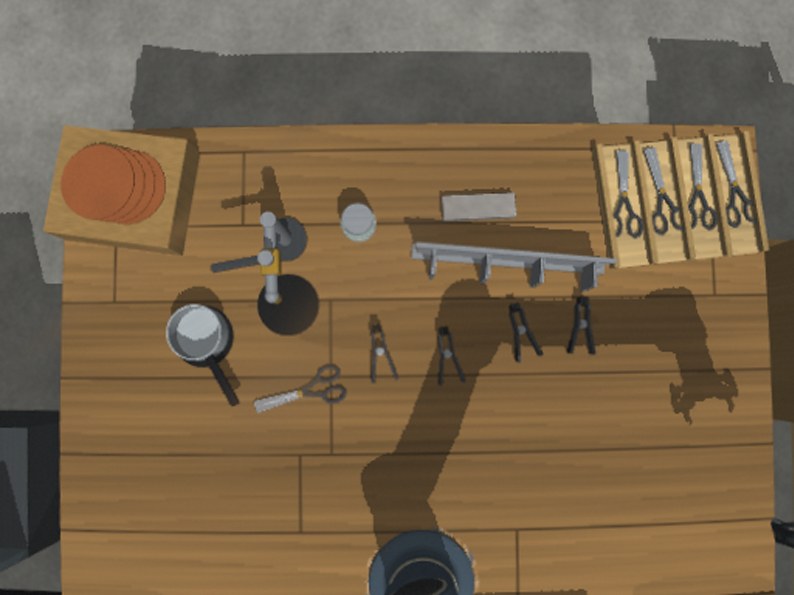

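View pics/s0.png

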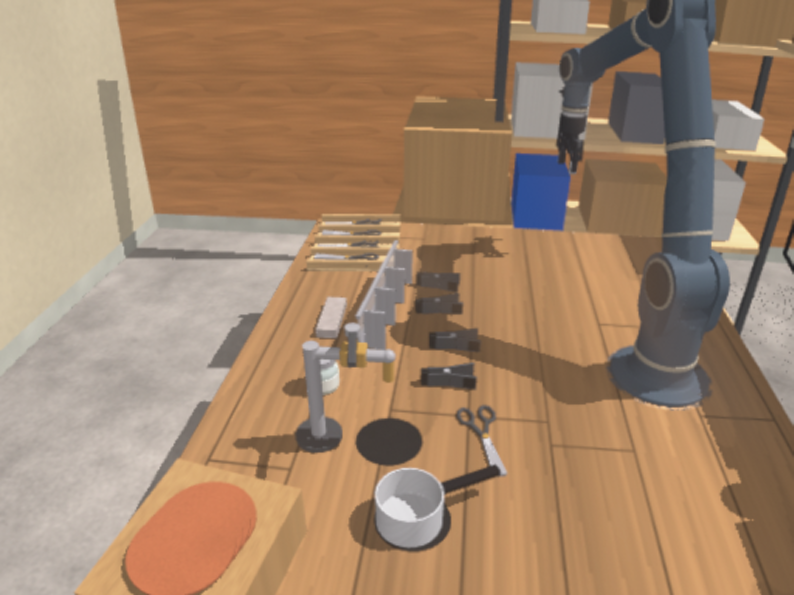

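```bash
cat >> h.py <<'E'
def rect(im,name,z,x0,x1,y0,y1,mm,n='top'):
    # metric view: x up, y left
    xs=np.arange(x1,x0,-mm/1e3); ys=np.arange(y1,y0,-mm/1e3)
    X,Y=np.meshgrid(xs,ys,indexing='ij'); p=w2px(n,np.c_[X.ravel(),Y.ravel(),np.full(X.size,z)]).reshape(*X.shape,2).astype(np.float32)
    v=cv2.remap(im,p[...,0],p[...,1],cv2.INTER_CUBIC)
    for g in np.arange(np.ceil(x0*10)/10,x1,.1): cv2.putText(v,f'x{g:.1f}',(0,int((x1-g)*1e3/mm)),0,.4,(255,255,255)); v[int((x1-g)*1e3/mm)-0,::8]=(255,255,255)
    for g in np.arange(np.ceil(y0*10)/10,y1,.1): cv2.putText(v,f'y{g:.1f}',(int((y1-g)*1e3/mm),10),0,.4,(255,255,255)); v[::8,int((y1-g)*1e3/mm)]=(255,255,255)
    cv2.imwrite(f'pics/{name}.png',v); return v
E
python3 - <<'E'
from h import *
im=cv2.imread('pics/t0_raw.png')
rect(im,'r0',0.034,0.5,0.85,-0.34,0.14,0.62)
# dark mask of marks at z=0, clamps
g=im.max(2)
print(px2w('top',np.array([[288,305]])/1.55,0),px2w('top',np.array([[197,333]])/1.55,0.065))
m=(g<70).astype(np.uint8)
n,l,st,c=cv2.connectedComponentsWithStats(m)
for i in range(1,n):
    if st[i,4]>60: print(st[i],px2w('top',c[i],0.02)[0])
E
```

```text
[[0.5651 0.266  0.    ]] [[0.5069 0.4373 0.065 ]]
[ 494  155   18  117 1652] [ 0.503  -0.7667  0.02  ]
[342 167   7  18  82] [ 0.6245 -0.2417  0.02  ]
[374 170   9  18 112] [ 0.6142 -0.349   0.02  ]
[ 166  177   39   39 1060] [0.5625 0.2612 0.02  ]
[365 191  19  37 364] [ 0.5161 -0.3332  0.02  ]
[416 190  31   2  61] [ 0.573  -0.5207  0.02  ]
[328 195  22  38 311] [ 0.5074 -0.2085  0.02  ]
[119 197  35  65 426] [0.4495 0.4021 0.02  ]
[275 210  34  40 326] [ 0.4521 -0.0594  0.02  ]
[   0  264   39  105 2967] [0.1939 0.802  0.02  ]
[247 291  43   3  88] [0.2623 0.0017 0.02  ]
[497 334  15  20 206] [ 0.0744 -0.756   0.02  ]
[ 241  340   54   44 1710] [0.0422 0.0099 0.02  ]
[  0 380  40   4 139] [-0.0242  0.8132  0.02  ]
```

View pics/r0.png

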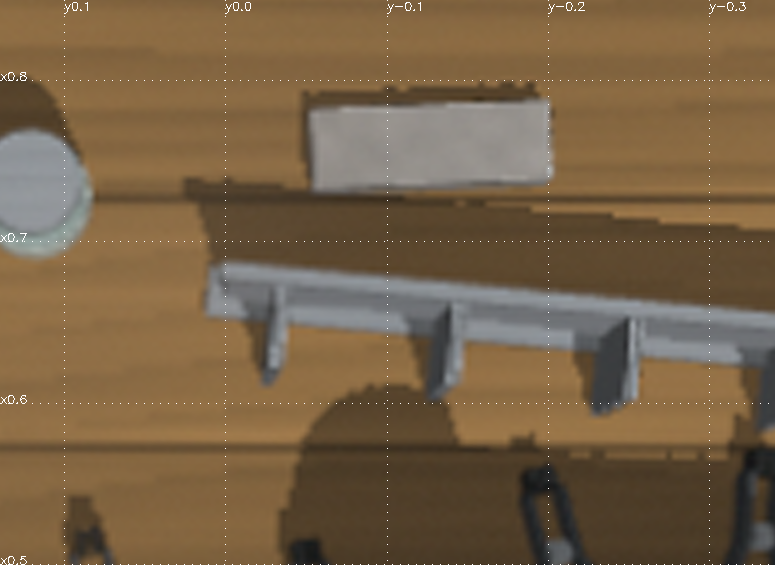

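Run:
```python
from h import *
im=cv2.imread('pics/t0_raw.png')
a=rect(im,'r1',0.034,0.36,0.57,-0.38,0.14,0.7)
b=rect(im,'r2',0.100,0.56,0.72,-0.38,0.14,0.7)
cv2.imwrite('pics/r12.png',np.vstack([b,a]))
print(a.shape,b.shape)
```

```text
(300, 743, 3) (229, 743, 3)
```

View pics/r12.png

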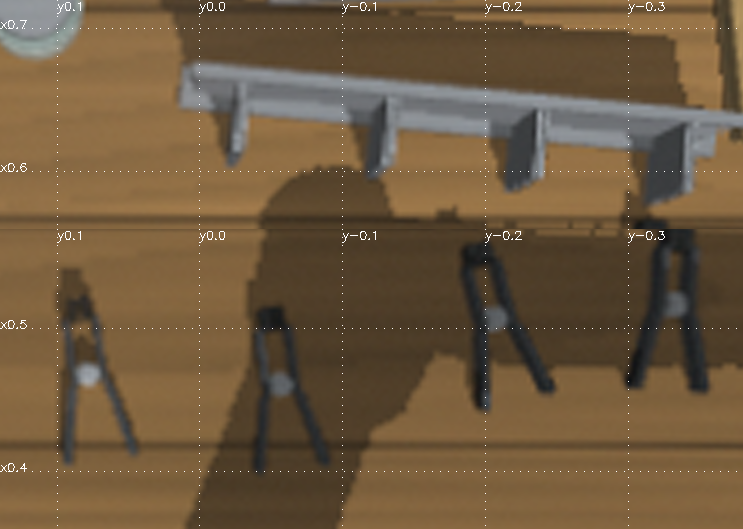

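Run:
```python
from h import *
im=cv2.imread('pics/t0_raw.png'); s=cv2.imread('pics/s0_raw.png')
a=cv2.resize(im[152:190,262:395],None,fx=6,fy=6,interpolation=cv2.INTER_CUBIC)
b=cv2.resize(s[155:235,220:345],None,fx=4.4,fy=4.4,interpolation=cv2.INTER_CUBIC)
v=np.zeros((a.shape[0]+b.shape[0],800,3),np.uint8); v[:a.shape[0],:a.shape[1]]=a; v[a.shape[0]:,:b.shape[1]]=b
cv2.imwrite('pics/g1.png',v);print(v.shape)
```

```text
(580, 800, 3)
```

View pics/g1.png

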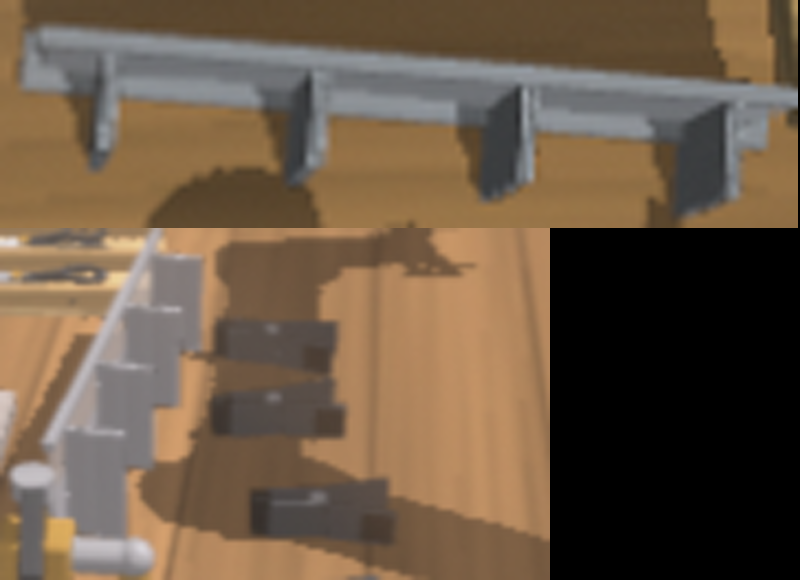

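Run:
```python
from h import *
S=np.array([[202,258],[181,309],[153,367],[125,432]],float);S=np.c_[220+(S[:,0]+.5)/4.4-.5,155+(S[:,1]-228+.5)/4.4-.5]
Sb=np.array([[202,350],[179,405],[153,468]],float);Sb=np.c_[220+(Sb[:,0]+.5)/4.4-.5,155+(Sb[:,1]-228+.5)/4.4-.5]
T=np.array([[734,197],[529,181],[320,164],[112,148]],float);T=np.c_[262+(T[:,0]+.5)/6-.5,152+(T[:,1]+.5)/6-.5]
Tc=np.array([[734,104],[525,87],[316,70],[105,55]],float);Tc=np.c_[262+(Tc[:,0]+.5)/6-.5,152+(Tc[:,1]+.5)/6-.5]
print('side top',px2w('side',S,.1));print('side bot',px2w('side',Sb,0));print('top top',px2w('top',T,.1));print('screen ends',px2w('top',Tc,.1))
# pot, marks, pipe
im=cv2.imread('pics/t0_raw.png')
v=cv2.resize(im[100:270,95:235],None,fx=3.5,fy=3.5,interpolation=cv2.INTER_CUBIC)
cv2.imwrite('pics/p1.png',v)
```

```text
side top [[ 0.5878 -0.3443  0.1   ]
 [ 0.5959 -0.2409  0.1   ]
 [ 0.6076 -0.1358  0.1   ]
 [ 0.6165 -0.032   0.1   ]]
side bot [[ 0.5867 -0.345   0.    ]
 [ 0.5972 -0.2404  0.    ]
 [ 0.6076 -0.1334  0.    ]]
top top [[ 0.5864 -0.3419  0.1   ]
 [ 0.5957 -0.2381  0.1   ]
 [ 0.6054 -0.1335  0.1   ]
 [ 0.6147 -0.03    0.1   ]]
screen ends [[ 0.6333 -0.3438  0.1   ]
 [ 0.643  -0.2377  0.1   ]
 [ 0.6527 -0.1327  0.1   ]
 [ 0.6614 -0.0275  0.1   ]]
```

View pics/p1.png

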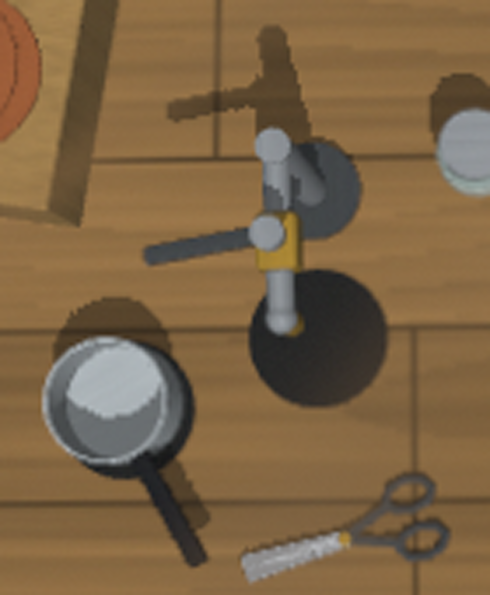

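Run:
```python
from h import *
def P(p,z): p=np.atleast_2d(np.array(p,float)); return px2w('top',np.c_[95+(p[:,0]+.5)/3.5-.5,100+(p[:,1]+.5)/3.5-.5],z)
print('pot rim',P([[107,400],[43,400],[171,400],[107,337],[107,465]],.065))
print('handle',P([[145,464],[197,555],[187,562],[206,552]],.057))
print('park',P([[132,420]],0))
m=P([[319,337.5],[250,337],[388,337],[319,268],[319,407]],0);print('mark',m)
print('base',P([[314,190],[361,190]],.0))
print('lever end',P([[147,255],[270,232],[245,238]],.256)); print('knob',P([[267,232]],[.27]))
print('pipe end,post top',P([[282,322],[273,143]],.2))
print('shears',P([[345,538]],.0))
im=cv2.imread('pics/t0_raw.png'); s=cv2.imread('pics/s0_raw.png')
b=cv2.resize(s[200:360,170:335],None,fx=3.6,fy=3.6,interpolation=cv2.INTER_CUBIC); cv2.imwrite('pics/p2.png',b)
```

```text
pot rim [[0.5098 0.4432 0.065 ]
 [0.5104 0.5003 0.065 ]
 [0.5092 0.3865 0.065 ]
 [0.565  0.4437 0.065 ]
 [0.4531 0.4428 0.065 ]]
handle [[0.4537 0.4113 0.057 ]
 [0.3742 0.3653 0.057 ]
 [0.3682 0.3741 0.057 ]
 [0.3768 0.3574 0.057 ]]
park [[0.4941 0.4381 0.    ]]
mark [[0.5674 0.2661 0.    ]
 [0.5687 0.3294 0.    ]
 [0.567  0.203  0.    ]
 [0.6312 0.266  0.    ]
 [0.504  0.2662 0.    ]]
base [[0.7036 0.2707 0.    ]
 [0.7029 0.2274 0.    ]]
lever end [[0.611  0.36   0.256 ]
 [0.627  0.2661 0.256 ]
 [0.6227 0.2851 0.256 ]]
knob [[0.625  0.2659 0.27  ]]
pipe end,post top [[0.5638 0.2663 0.2   ]
 [0.7069 0.274  0.2   ]]
shears [[0.3853 0.2431 0.    ]]
```

View pics/p2.png

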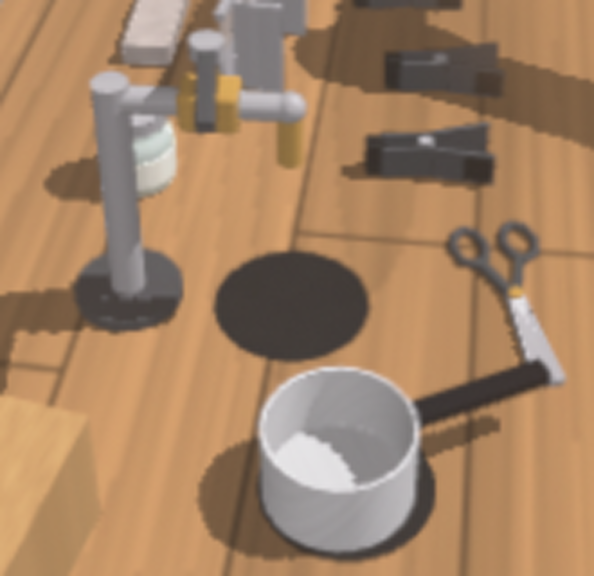

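```bash
cat >> h.py <<'E'
import json
from scipy.spatial.transform import Rotation as Ro
def Ryaw(deg):
    a=np.radians(deg); f=np.array([np.cos(a),np.sin(a),0]); x=np.array([0,0,-1.]); z=-f
    return np.c_[x,np.cross(z,x),z]
class Plan:
    def __init__(s,pose=None):
        st=robot.state(); s.p=np.array(st['eef_pos']); s.R=np.array(st['ee_rot']); s.rows=[]
        print('t',round(st['time_s'],2),'tcp',s.p,'yaw',np.degrees(np.arctan2(-s.R[1,2],-s.R[0,2])).round(2),'F',np.array(st['force']).round(1),'w',round(st['grip_width'],3),'q7',st['joint_pos'].round(2))
    def to(s,p,yaw,step=.045,n=None,tilt=0,claw=None):
        p=np.array(p,float); Rt=Ryaw(yaw)@Ro.from_euler('y',tilt,degrees=True).as_matrix()
        tot=Ro.from_matrix(s.R.T@Rt).as_rotvec(degrees=True)
        n=n or int(max(1,np.ceil(np.linalg.norm(p-s.p)/step),np.ceil(abs(tot).max()/9)))
        p0,R0=s.p.copy(),s.R.copy()
        for i in range(1,n+1):
            Ri=R0@Ro.from_rotvec(tot*i/n,degrees=True).as_matrix(); pi=p0+(p-p0)*i/n
            l=np.round(s.R.T@(pi-s.p),4); r=np.round(Ro.from_matrix(s.R.T@Ri).as_rotvec(degrees=True),1)
            s.rows.append((l.tolist(),r.tolist())); s.p=s.p+s.R@l; s.R=s.R@Ro.from_rotvec(r,degrees=True).as_matrix()
        return s
    def show(s):
        for k in range(0,len(s.rows),8):
            c=s.rows[k:k+8]; print('L',json.dumps([a for a,_ in c]).replace(' ',''),'\nR',json.dumps([b for _,b in c]).replace(' ',''))
def off(pin,yaw,d):
    a=np.radians(yaw); return np.array([pin[0]+d*np.cos(a),pin[1]+d*np.sin(a)])
CL=dict(A=((.4685,.0784),8.3),B=((.4615,-.056),7.7),C=((.5077,-.2072),15.3),D=((.5175,-.3332),-4.5))
FL={1:(.587,-.343),2:(.596,-.2395),3:(.6065,-.1345),4:(.6155,-.031)}; FY=-5.2
E
python3 - <<'E'
from h import *
pl=Plan(); xy=off(*CL['D'],-42)
pl.to([*xy,.15],-4.5).to([*xy,.003],-4.5,step=.05).show()
E
```

```text
t 0.1 tcp [ 0.1622 -0.6547  0.2304] yaw 13.91 F [-0.7 -0.5 -0.3] w 0.997 q7 [ 1.3   0.47 -0.05  1.53  0.02  1.14 -0.08]
L [[0.0001,-0.0146,0.0425],[0.0001,-0.0145,0.0426],[0.0001,-0.0146,0.0425],[0.0002,-0.0144,0.0426],[0.0001,-0.0145,0.0425],[0.0001,-0.0145,0.0426],[0.0001,-0.0145,0.0425],[0.0001,-0.0145,0.0426]] 
R [[0.0,0.0,0.0],[0.0,0.0,0.0],[0.1,0.0,0.0],[-0.0,0.0,0.0],[-0.0,0.0,0.0],[0.0,0.0,0.0],[0.0,0.0,0.0],[0.1,0.0,0.0]]
L [[0.0001,-0.0144,0.0426],[0.0001,-0.0144,0.0426],[0.0002,-0.0144,0.0425],[0.0001,-0.0144,0.0426],[0.0001,-0.0144,0.0426],[0.0001,-0.0143,0.0426],[0.0001,-0.0143,0.0426],[0.0001,-0.0144,0.0426]] 
R [[-0.0,0.0,0.0],[-0.0,0.0,0.0],[0.0,0.0,0.0],[0.0,0.0,0.0],[0.1,0.0,0.0],[-0.0,0.0,0.0],[-0.0,0.0,0.0],[0.0,0.0,0.0]]
L [[0.0001,-0.0143,0.0426],[0.0002,-0.0143,0.0427],[0.0001,-0.0143,0.0426],[0.0001,-0.0143,0.0426],[0.0001,-0.0142,0.0427],[0.0001,-0.0143,0.0426],[0.0001,-0.0142,0.0426],[0.0001,-0.0142,0.0427]] 
R [[0.0,0.0,0.0],[0.1,0.0,0.0],[-0.0,0.0,0.0],[-0.0,0.0,0.0],[0.0,0.0,0.0],[0.0,0.0,0.0],[0.1,0.0,0.0],[-0.0,0.0,0.0]]
L [[0.0002,-0.0142,0.0426],[0.00
[... 28229 characters left out ...]
0001,-0.0007,0.0449],[0.0001,-0.0006,0.045],[0.0002,-0.0005,0.0449],[0.0001,-0.0006,0.045],[0.0001,-0.0005,0.0449],[0.0001,-0.0005,0.045],[0.0001,-0.0006,0.0449],[0.0001,-0.0005,0.045]] 
R [[0.0,0.0,-0.0],[0.1,0.0,-0.0],[-0.0,0.0,-0.0],[-0.0,0.0,-0.0],[0.0,0.0,-0.0],[0.0,0.0,-0.0],[0.1,0.0,-0.0],[-0.0,0.0,-0.0]]
L [[0.0001,-0.0004,0.0449],[0.0001,-0.0005,0.045],[0.0001,-0.0004,0.0449],[0.0001,-0.0005,0.045],[0.0001,-0.0004,0.0449],[0.0001,-0.0004,0.045],[0.0001,-0.0004,0.0449],[0.049,0.0,-0.0]] 
R [[-0.0,0.0,-0.0],[0.0,0.0,-0.0],[0.0,0.0,-0.0],[0.1,0.0,-0.0],[-0.0,0.0,-0.0],[-0.0,0.0,-0.0],[0.0,0.0,-0.0],[0.0,0.0,-0.0]]
L [[0.049,0.0,-0.0],[0.049,0.0,-0.0]] 
R [[0.0,0.0,-0.0],[0.0,0.0,-0.0]]
```

Run:
```python
t=open('h.py').read()
t=t.replace("        p0,R0=s.p","        assert n<=32,(n,p)\n        p0,R0=s.p").replace("d*np.cos","d/1e3*np.cos").replace("d*np.sin","d/1e3*np.sin")
t=t.replace("np.round(s.R.T@(pi-s.p),4)","np.round(s.R.T@(pi-s.p),4)+0.").replace("as_rotvec(degrees=True),1)","as_rotvec(degrees=True),1)+0.")
open('h.py','w').write(t)
from h import *
pl=Plan(); xy=off(*CL['D'],-42)
pl.to([*xy,.15],-4.5).to([*xy,.003],-4.5,step=.05).show()
```

```text
t 0.1 tcp [ 0.1622 -0.6547  0.2304] yaw 13.91 F [-0.7 -0.5 -0.3] w 0.997 q7 [ 1.3   0.47 -0.05  1.53  0.02  1.14 -0.08]
L [[0.0073,-0.0218,-0.0348],[0.0074,-0.0228,-0.0341],[0.0073,-0.0238,-0.0334],[0.0074,-0.0247,-0.0327],[0.0073,-0.0257,-0.032],[0.0074,-0.0267,-0.0312],[0.0073,-0.0275,-0.0305],[0.0073,-0.0284,-0.0296]] 
R [[1.7,0.0,0.0],[1.6,0.0,0.0],[1.7,0.0,0.0],[1.7,0.0,0.0],[1.7,0.0,0.0],[1.6,0.0,0.1],[1.7,0.0,0.0],[1.7,0.0,0.0]]
L [[0.0073,-0.0292,-0.0287],[0.0072,-0.0302,-0.0279],[0.0073,-0.0308,-0.027],[0.049,0.0,0.0],[0.049,0.0,-0.0001],[0.049,0.0,0.0]] 
R [[1.7,0.0,0.0],[1.6,0.0,0.0],[1.7,0.0,0.0],[0.0,0.0,0.0],[0.0,0.0,0.0],[0.0,0.0,0.0]]
```

Request:
move_arm(linear=[[0.0073,-0.0218,-0.0348],[0.0074,-0.0228,-0.0341],[0.0073,-0.0238,-0.0334],[0.0074,-0.0247,-0.0327],[0.0073,-0.0257,-0.032],[0.0074,-0.0267,-0.0312],[0.0073,-0.0275,-0.0305],[0.0073,-0.0284,-0.0296]], rot=[[1.7,0,0],[1.6,0,0],[1.7,0,0],[1.7,0,0],[1.7,0,0],[1.6,0,0],[1.7,0,0],[1.7,0,0]], claw=[-1,-1,-1,-1,-1,-1,-1,-1])

```text
time_s: 1.1
eef_pos: [0.391, -0.4178, 0.1721]
ee_rot: [[-0.0, 0.008, -1.0], [0.0, -1.0, -0.008], [-1.0, -0.0, 0.0]]
force: [0.7, -0.6, 0.7]
grip_width: 0.998
```

Request:
move_arm(linear=[[0.0073,-0.0292,-0.0287],[0.0072,-0.0302,-0.0279],[0.0073,-0.0308,-0.027],[0.04,0,0],[0.03,0,0],[0,0,0]], rot=[[1.7,0,0],[1.6,0,0],[1.7,0,0],[0,0,0],[0,0,0],[0,0,0]], claw=[-1,-1,-1,-1,-1,-1])

```text
time_s: 1.85
eef_pos: [0.4739, -0.3293, 0.0784]
ee_rot: [[-0.005, -0.078, -0.997], [0.003, -0.997, 0.078], [-1.0, -0.003, 0.005]]
force: [-0.3, -0.8, 0.4]
grip_width: 1.0
```

Run:
```python
from h import *
pl=Plan(); xy=off(*CL['D'],-42); print(xy)
pl.to([*xy,.003],-4.5,n=3).show()
```

```text
t 1.85 tcp [ 0.4739 -0.3293  0.0784] yaw -4.47 F [-0.3 -0.8  0.4] w 1.0 q7 [ 0.62  0.49 -0.12  1.9   0.08  0.76 -1.19]
[ 0.4756 -0.3299]
L [[0.0251,0.0002,-0.0007],[0.0251,0.0002,-0.0007],[0.0252,0.0002,-0.0006]] 
R [[0.0,0.1,0.1],[0.0,0.1,0.0],[0.0,0.1,0.1]]
```

Request:
move_arm(linear=[[0.025,0.0,-0.0007],[0.025,0.0,-0.0007],[0.025,0.0,0],[0,0,0],[0,0,0]], rot=[[0,0,0],[0,0,0],[0,0,0],[0,0,0],[0,0,0]], claw=[-1,-1,-1,-1,1])

```text
time_s: 2.48
eef_pos: [0.4782, -0.3314, 0.0074]
ee_rot: [[0.002, -0.079, -0.997], [-0.001, -0.997, 0.079], [-1.0, 0.001, -0.002]]
force: [0.6, -0.3, -0.6]
grip_width: 0.819
```

Request:
move_arm(linear=[[0,0,0],[0,0,0],[0,0,0],[0,0,0],[0,0,0],[0,0,0],[0,0,0],[0,0,0]], rot=[[0,0,0],[0,0,0],[0,0,0],[0,0,0],[0,0,0],[0,0,0],[0,0,0],[0,0,0]], claw=[1,1,1,1,1,1,1,1])

```text
time_s: 3.48
eef_pos: [0.4787, -0.3321, 0.0087]
ee_rot: [[0.004, -0.079, -0.997], [-0.003, -0.997, 0.079], [-1.0, 0.003, -0.004]]
force: [-1.0, -0.0, 11.6]
grip_width: 0.294
```

Run:
```python
from h import *
pl=Plan()
a=snap('top','t1'); s=snap('side','s1')
r=rect(a,'t1r',.034,.42,.62,-.42,-.24,.6); 
c=cv2.resize(s[140:210,250:350],(400*1,280))
v=np.zeros((max(r.shape[0],280),r.shape[1]+400,3),np.uint8);v[:r.shape[0],:r.shape[1]]=r;v[:280,r.shape[1]:]=c
cv2.imwrite('pics/v1.png',v)
e=off(FL[1],FY,-70);print(e)
```

```text
t 3.48 tcp [ 0.4787 -0.3321  0.0087] yaw -4.51 F [-1.  -0.  11.6] w 0.294 q7 [ 0.61  0.6  -0.1   1.93  0.1   0.62 -1.21]
[ 0.5173 -0.3367]
```

View pics/v1.png

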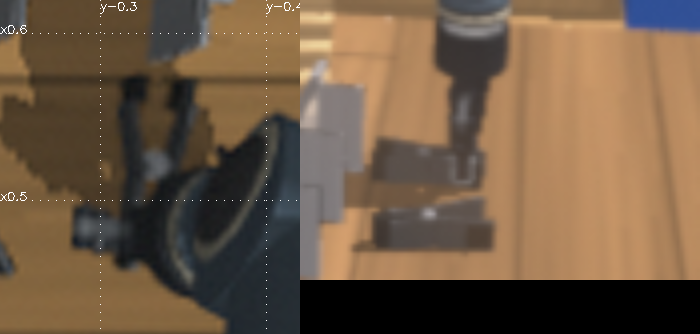

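Run:
```python
from h import *
pl=Plan()
pl.to([*pl.p[:2],.047],-4.5,n=2).to([*off(FL[1],FY,-108),.047],FY,n=1).to([*off(FL[1],FY,-108),.047],FY,n=1).to([*off(FL[1],FY,-69),.047],FY,n=4).show()
```

```text
t 3.58 tcp [ 0.4787 -0.3321  0.0087] yaw -4.51 F [-2.3 -0.5 12.3] w 0.293 q7 [ 0.61  0.6  -0.1   1.93  0.1   0.62 -1.21]
L [[-0.0191,0.0001,-0.0001],[-0.0192,0.0,0.0],[0.0,0.001,-0.0008],[0.0,0.0,0.0],[0.0,0.0,-0.0098],[0.0,0.0,-0.0097],[0.0,0.0,-0.0098],[0.0001,0.0,-0.0097]] 
R [[0.0,-0.1,-0.1],[0.0,-0.1,-0.1],[0.7,0.0,0.0],[0.0,0.0,0.0],[0.0,0.0,0.0],[0.0,0.0,0.0],[0.0,0.0,0.0],[0.0,0.0,0.0]]
```

Request:
move_arm(linear=[[-0.02,0,0],[-0.022,0,0],[0,0.001,-0.0008],[0,0,0],[0,0,0]], rot=[[0,0,0],[0,0,0],[0.7,0,0],[0,0,0],[0,0,0]], claw=[1,1,1,1,1])

```text
time_s: 4.2
eef_pos: [0.4772, -0.3313, 0.0469]
ee_rot: [[-0.002, -0.09, -0.996], [0.001, -0.996, 0.09], [-1.0, -0.001, 0.002]]
force: [0.1, 0.4, -1.0]
grip_width: 0.293
```

Run:
```python
from h import *
pl=Plan()
pl.to([*off(FL[1],FY,-108),.047],FY,n=1).to([*off(FL[1],FY,-69),.047],FY,n=4).show()
a=snap('top','t2');s=snap('side','s2')
r=rect(a,'t2r',.074,.42,.66,-.42,-.24,.6); 
c=cv2.resize(s[130:210,240:350],(440,320))
v=np.zeros((max(r.shape[0],320),r.shape[1]+440,3),np.uint8);v[:r.shape[0],:r.shape[1]]=r;v[:320,r.shape[1]:]=c
cv2.imwrite('pics/v2.png',v)
```

```text
t 4.2 tcp [ 0.4772 -0.3313  0.0469] yaw -5.19 F [ 0.1  0.4 -1. ] w 0.293 q7 [ 0.62  0.54 -0.11  1.91  0.09  0.7  -1.21]
L [[-0.0001,0.0017,-0.0024],[0.0,0.0,-0.0097],[0.0,0.0,-0.0098],[0.0,0.0,-0.0097],[0.0,0.0,-0.0098]] 
R [[0.0,0.1,0.0],[0.0,0.0,0.0],[0.0,0.0,0.0],[0.0,0.0,0.0],[0.0,0.0,0.0]]
```

View pics/v2.png

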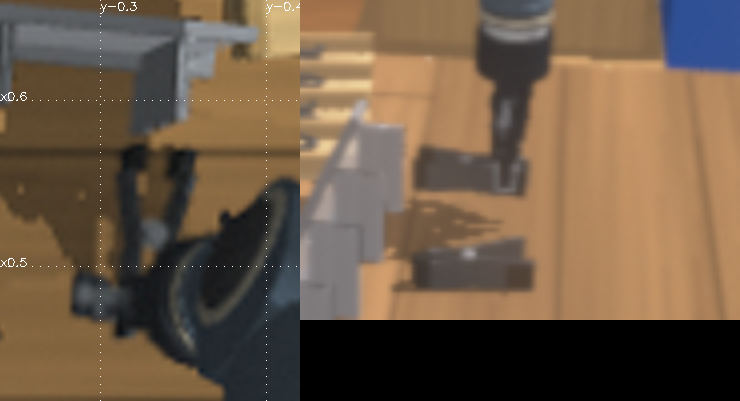

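Request:
move_arm(linear=[[0,0.0017,-0.0024],[0,0,-0.01],[0,0,-0.01],[0,0,-0.01],[0,0,-0.009],[0,0,0],[0,0,0]], rot=[[0,0,0],[0,0,0],[0,0,0],[0,0,0],[0,0,0],[0,0,0],[0,0,0]], claw=[1,1,1,1,1,1,1])

```text
time_s: 5.18
eef_pos: [0.5186, -0.3371, 0.0477]
ee_rot: [[-0.001, -0.091, -0.996], [0.0, -0.996, 0.091], [-1.0, -0.0, 0.001]]
force: [-0.7, -0.1, -0.8]
grip_width: 0.289
```

Run:
```python
from h import *
pl=Plan()
print(off(FL[1],FY,-69))
```

```text
t 5.17 tcp [ 0.5186 -0.3371  0.0477] yaw -5.2 F [-0.7 -0.1 -0.8] w 0.289 q7 [ 0.59  0.59 -0.11  1.82  0.09  0.74 -1.23]
[ 0.5183 -0.3367]
```

Request:
move_arm(linear=[[0,0,0],[0,0,0],[0,0,0],[0,0,0],[0,0,0],[0,0,0],[0,0,0],[-0.02,0,0]], rot=[[0,0,0],[0,0,0],[0,0,0],[0,0,0],[0,0,0],[0,0,0],[0,0,0],[0,0,0]], claw=[0.3,0,-0.3,-0.6,-0.6,-0.6,-0.6,-0.6])

```text
time_s: 6.18
eef_pos: [0.5178, -0.3365, 0.0671]
ee_rot: [[-0.003, -0.09, -0.996], [0.002, -0.996, 0.09], [-1.0, -0.002, 0.003]]
force: [-0.1, -0.4, 0.7]
grip_width: 0.802
```

Request:
move_arm(linear=[[-0.04,0,0],[-0.05,0,0],[0,0,0]], rot=[[0,0,0],[0,0,0],[0,0,0]], claw=[-0.6,-1,-1])

```text
time_s: 6.55
eef_pos: [0.522, -0.3388, 0.1641]
ee_rot: [[0.01, -0.091, -0.996], [-0.006, -0.996, 0.091], [-1.0, 0.005, -0.01]]
force: [0.2, -0.5, 0.1]
grip_width: 1.0
```

Run:
```python
from h import *
pl=Plan(); xy=off(*CL['C'],-42); print(xy)
pl.to([*xy,.10],15.3).show()
a=snap('top','t3');s=snap('side','s3')
r=rect(a,'t3r',.074,.40,.66,-.42,-.0,.8); 
c=cv2.resize(s[110:230,230:330],(400,480))[:400]
v=np.zeros((400,r.shape[1]+400,3),np.uint8);v[:r.shape[0],:r.shape[1]]=r;v[:400,r.shape[1]:]=c
cv2.imwrite('pics/v3.png',v[:,:800]);print(v.shape)
```

```text
t 6.55 tcp [ 0.522  -0.3388  0.1641] yaw -5.2 F [ 0.2 -0.5  0.1] w 1.0 q7 [ 0.6   0.44 -0.12  1.74  0.06  0.95 -1.21]
[ 0.4672 -0.2183]
L [[0.0157,-0.0288,0.0165],[0.0158,-0.0302,0.0139],[0.0159,-0.0313,0.0111],[0.016,-0.0321,0.0082]] 
R [[-5.1,-0.1,-0.1],[-5.1,-0.2,-0.1],[-5.2,-0.1,-0.1],[-5.1,-0.1,-0.1]]Traceback (most recent call last):
  File "<stdin>", line 5, in <module>
  File "h.py", line 24, in rect
    for g in np.arange(np.ceil(x0*10)/10,x1,.1): cv2.putText(v,f'x{g:.1f}',(0,int((x1-g)*1e3/mm)),0,.4,(255,255,255)); v[int((x1-g)*1e3/mm)-0,::8]=(255,255,255)
                                                                                                                       ~^^^^^^^^^^^^^^^^^^^^^^^^^^
IndexError: index 325 is out of bounds for axis 0 with size 325
```

Request:
move_arm(linear=[[0.015,-0.0288,0.0165],[0.015,-0.0302,0.0139],[0.016,-0.0313,0.0111],[0.016,-0.0321,0.0082],[0,0,0]], rot=[[-5.1,0,0],[-5.1,0,0],[-5.2,0,0],[-5.1,0,0],[0,0,0]], claw=[-1,-1,-1,-1,-1])

```text
time_s: 7.28
eef_pos: [0.4609, -0.2133, 0.0937]
ee_rot: [[-0.006, 0.268, -0.964], [0.003, -0.964, -0.268], [-1.0, -0.005, 0.005]]
force: [-0.1, -0.6, -0.3]
grip_width: 1.004
```

```bash
sed -i 's/-0,::8\]/-1,::8]/' h.py
cat >> h.py <<'E'
def two(n,z,x0,x1,y0,y1,mm,sc,k):
    a=snap('top',n+'t');s=snap('side',n+'s'); r=rect(a,n+'r',z,x0,x1,y0,y1,mm)
    c=cv2.resize(s[sc[1]:sc[3],sc[0]:sc[2]],None,fx=k,fy=k,interpolation=cv2.INTER_CUBIC)
    v=np.zeros((max(r.shape[0],c.shape[0]),r.shape[1]+c.shape[1],3),np.uint8);v[:r.shape[0],:r.shape[1]]=r;v[:c.shape[0],r.shape[1]:]=c
    cv2.imwrite(f'pics/{n}.png',v); print(v.shape)
E
python3 - <<'E'
from h import *
pl=Plan(); xy=off(*CL['C'],-42); print(xy)
pl.to([*xy,.009],15.3,n=3).show()
two('v3',.074,.40,.66,-.42,-.0,1.0,(230,130,330,240),3.6)
E
```

```text
t 7.28 tcp [ 0.4609 -0.2133  0.0937] yaw 15.52 F [-0.1 -0.6 -0.3] w 1.004 q7 [ 0.54  0.39 -0.23  2.04  0.13  0.73 -1.07]
[ 0.4672 -0.2183]
L [[0.0282,0.0023,-0.0017],[0.0282,0.0023,-0.0017],[0.0283,0.0022,-0.0016]] 
R [[0.1,0.1,0.1],[0.0,0.1,0.1],[0.1,0.1,0.1]]
(396, 780, 3)
```

View pics/v3.png

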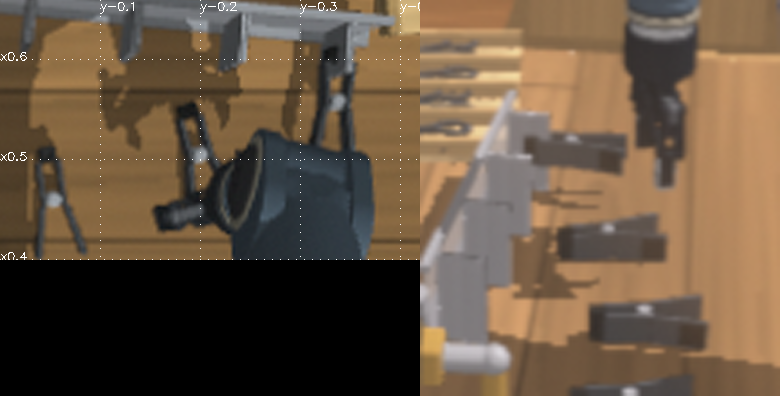

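Request:
move_arm(linear=[[0.028,0.0023,-0.0017],[0.028,0.0023,-0.0017],[0.027,0.001,-0.001],[0,0,0],[0,0,0],[0,0,0],[0,0,0],[0,0,0]], rot=[[0,0,0],[0,0,0],[0,0,0],[0,0,0],[0,0,0],[0,0,0],[0,0,0],[0,0,0]], claw=[-1,-1,-1,-1,1,1,1,1])

```text
time_s: 8.38
eef_pos: [0.471, -0.2215, 0.0154]
ee_rot: [[0.004, 0.264, -0.965], [-0.002, -0.965, -0.264], [-1.0, 0.003, -0.003]]
force: [-2.2, 0.1, 12.5]
grip_width: 0.29
```

Request:
move_arm(linear=[[0,0,0],[0,0,0],[0,0,0],[0,0,0]], rot=[[0,0,0],[0,0,0],[0,0,0],[0,0,0]], claw=[1,1,1,1])

```text
time_s: 8.88
eef_pos: [0.471, -0.2215, 0.0154]
ee_rot: [[0.004, 0.264, -0.965], [-0.002, -0.965, -0.264], [-1.0, 0.003, -0.003]]
force: [-2.1, 0.6, 12.5]
grip_width: 0.289
```

Run:
```python
from h import *
pl=Plan();q=off(FL[2],FY,-118)
pl.to([*pl.p[:2],.05],15.3,n=2).to([*q,.05],FY).show(); print(q)
```

```text
t 8.88 tcp [ 0.471  -0.2215  0.0154] yaw 15.28 F [-2.1  0.6 12.5] w 0.289 q7 [ 0.51  0.53 -0.19  2.07  0.18  0.56 -1.11]
L [[-0.0173,0.0001,-0.0001],[-0.0173,0.0,0.0],[0.0,0.003,-0.0018],[0.0,0.0028,-0.0021],[0.0,0.0024,-0.0024]] 
R [[0.0,-0.1,-0.1],[0.0,-0.1,-0.1],[6.8,0.0,0.0],[6.9,0.0,0.0],[6.8,0.0,0.0]]
[ 0.4785 -0.2288]
```

Request:
move_arm(linear=[[-0.02,0,0],[-0.02,0,0],[0,0.003,-0.0018],[0,0.0028,-0.0021],[0,0.0024,-0.0024],[0,0,0],[0,0,0]], rot=[[0,0,0],[0,0,0],[6.8,0,0],[6.9,0,0],[6.8,0,0],[0,0,0],[0,0,0]], claw=[1,1,1,1,1,1,1])

```text
time_s: 9.75
eef_pos: [0.4769, -0.2277, 0.0531]
ee_rot: [[0.0, -0.089, -0.996], [-0.0, -0.996, 0.089], [-1.0, 0.0, -0.0]]
force: [0.8, -0.8, -0.8]
grip_width: 0.287
```

Run:
```python
from h import *
pl=Plan();q=off(FL[2],FY,-115)
pl.to([*q,.05],FY,n=1).to([*off(FL[2],FY,-67),.05],FY,n=5).show(); print(q)
```

```text
t 9.75 tcp [ 0.4769 -0.2277  0.0531] yaw -5.08 F [ 0.8 -0.8 -0.8] w 0.287 q7 [ 0.46  0.47 -0.12  2.03  0.09  0.65 -1.38]
L [[0.0031,0.001,-0.0047],[0.0,0.0,-0.0096],[0.0,0.0,-0.0096],[0.0,0.0,-0.0096],[0.0,0.0,-0.0096],[0.0,0.0,-0.0096]] 
R [[0.1,0.0,0.0],[0.0,0.0,0.0],[0.0,0.0,0.0],[0.0,0.0,0.0],[0.0,0.0,0.0],[0.0,0.0,0.0]]
[ 0.4815 -0.2291]
```

Request:
move_arm(linear=[[0.002,0.001,-0.0047],[0,0,-0.0096],[0,0,-0.0096],[0,0,-0.0096],[0,0,-0.0096],[0,0,-0.0096],[0,0,0],[0,0,0]], rot=[[0.1,0,0],[0,0,0],[0,0,0],[0,0,0],[0,0,0],[0,0,0],[0,0,0],[0,0,0]], claw=[1,1,1,1,1,1,1,1])

```text
time_s: 10.75
eef_pos: [0.5289, -0.2336, 0.0507]
ee_rot: [[-0.001, -0.092, -0.996], [0.0, -0.996, 0.092], [-1.0, -0.0, 0.001]]
force: [0.3, -0.9, -2.7]
grip_width: 0.29
```

Run:
```python
from h import *
pl=Plan();print(off(FL[2],FY,-67))
two('v4',.085,.40,.66,-.42,-.0,1.0,(230,130,330,240),3.6)
im=cv2.imread('pics/v4t_raw.png');
```

```text
t 10.75 tcp [ 0.5289 -0.2336  0.0507] yaw -5.29 F [ 0.3 -0.9 -2.7] w 0.29 q7 [ 0.43  0.53 -0.11  1.92  0.09  0.7  -1.4 ]
[ 0.5293 -0.2334]
(396, 780, 3)
```

View pics/v4.png

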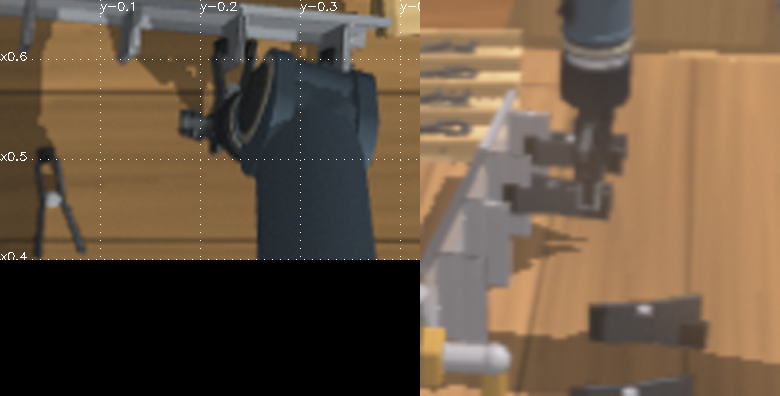

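Request:
move_arm(linear=[[0,0,0],[0,0,0],[0,0,0],[0,0,0],[0,0,0],[0,0,0],[0,0,0],[-0.02,0,0]], rot=[[0,0,0],[0,0,0],[0,0,0],[0,0,0],[0,0,0],[0,0,0],[0,0,0],[0,0,0]], claw=[0.3,0,-0.3,-0.6,-0.6,-0.6,-0.6,-0.6])

```text
time_s: 11.85
eef_pos: [0.5281, -0.2333, 0.0697]
ee_rot: [[-0.003, -0.092, -0.996], [0.001, -0.996, 0.092], [-1.0, -0.001, 0.003]]
force: [0.6, -0.2, -0.2]
grip_width: 0.799
```

Request:
move_arm(linear=[[-0.04,0,0],[-0.05,0,0],[0,0,0]], rot=[[0,0,0],[0,0,0],[0,0,0]], claw=[-0.6,-1,-1])

```text
time_s: 12.22
eef_pos: [0.5321, -0.2347, 0.1652]
ee_rot: [[0.008, -0.092, -0.996], [-0.003, -0.996, 0.092], [-1.0, 0.003, -0.009]]
force: [-0.1, -0.8, -0.6]
grip_width: 1.001
```

Run:
```python
from h import *
pl=Plan(); xy=off(*CL['B'],-40); print(xy)
pl.to([*xy,.10],7.7).show()
```

```text
t 12.22 tcp [ 0.5321 -0.2347  0.1652] yaw -5.3 F [-0.1 -0.8 -0.6] w 1.001 q7 [ 0.44  0.38 -0.13  1.83  0.06  0.92 -1.37]
[ 0.4219 -0.0614]
L [[0.0127,-0.0325,0.0253],[0.0128,-0.0336,0.0237],[0.0129,-0.0347,0.0222],[0.0129,-0.0356,0.0205],[0.013,-0.0365,0.0189]] 
R [[-2.6,-0.1,0.0],[-2.6,-0.1,-0.1],[-2.6,-0.1,0.0],[-2.6,-0.1,-0.1],[-2.6,-0.1,0.0]]
```

Request:
move_arm(linear=[[0.0127,-0.0325,0.0253],[0.0128,-0.0336,0.0237],[0.0129,-0.0347,0.0222],[0.0129,-0.0356,0.0205],[0.013,-0.0365,0.0189],[0,0,0],[0,0,0]], rot=[[-2.6,0,0],[-2.6,0,0],[-2.6,0,0],[-2.6,0,0],[-2.6,0,0],[0,0,0],[0,0,0]], claw=[-1,-1,-1,-1,-1,-1,-1])

```text
time_s: 13.1
eef_pos: [0.419, -0.0606, 0.0964]
ee_rot: [[0.0, 0.134, -0.991], [-0.0, -0.991, -0.134], [-1.0, 0.0, -0.0]]
force: [-0.1, 0.1, 0.7]
grip_width: 1.002
```

```bash
cat >> h.py <<'E'
def pin(im,z,x0,x1,y0,y1):
    # bright grey pin head on dark clamp
    hsv=cv2.cvtColor(im,cv2.COLOR_BGR2HSV); m=((hsv[...,1]<60)&(hsv[...,2]>80)).astype(np.uint8)
    n,l,st,c=cv2.connectedComponentsWithStats(m); out=[]
    for i in range(1,n):
        if 4<=st[i,4]<=40:
            p=px2w('top',c[i],z)[0]
            if x0<p[0]<x1 and y0<p[1]<y1: out.append((st[i,4],p[:2].round(4)))
    return out
E
python3 - <<'E'
from h import *
pl=Plan(); xy=off(*CL['B'],-40); print(xy)
pl.to([*xy,.012],7.7,n=2).show()
a=snap('top','t5'); 
for z in(.034,.072): print(z,pin(a,z,.4,.6,-.4,.12))
print(pin(cv2.imread('pics/t0_raw.png'),.034,.4,.56,-.4,.12))
E
```

```text
t 13.1 tcp [ 0.419  -0.0606  0.0964] yaw 7.69 F [-0.1  0.1  0.7] w 1.002 q7 [ 0.26  0.27 -0.24  2.23  0.1   0.66 -1.5 ]
[ 0.4219 -0.0614]
L [[0.0422,0.0006,-0.0014],[0.0422,0.0005,-0.0013]] 
R [[0.0,0.0,0.0],[0.0,0.0,0.0]]
0.034 [(np.int32(25), array([ 0.5716, -0.2399])), (np.int32(27), array([ 0.5608, -0.348 ])), (np.int32(4), array([ 0.5469, -0.2548])), (np.int32(22), array([0.4691, 0.0785])), (np.int32(12), array([ 0.4645, -0.0573])), (np.int32(4), array([ 0.4196, -0.0469])), (np.int32(4), array([ 0.4076, -0.0281]))]
0.072 [(np.int32(25), array([ 0.5683, -0.2318])), (np.int32(27), array([ 0.5578, -0.337 ])), (np.int32(4), array([ 0.5443, -0.2464])), (np.int32(22), array([0.4686, 0.078 ])), (np.int32(12), array([ 0.4641, -0.0542])), (np.int32(4), array([ 0.4204, -0.0441])), (np.int32(4), array([ 0.4087, -0.0258]))]
[(np.int32(14), array([ 0.5175, -0.3329])), (np.int32(21), array([ 0.507 , -0.2067])), (np.int32(29), array([0.4692, 0.0789])), (np.int32(19), array([ 0.4608, -0.0567]))]
```

Request:
move_arm(linear=[[0.042,0.0005,-0.0014],[0.042,0.0005,-0.0013],[0,0,0],[0,0,0],[0,0,0],[0,0,0],[0,0,0],[0,0,0]], rot=[[0,0,0],[0,0,0],[0,0,0],[0,0,0],[0,0,0],[0,0,0],[0,0,0],[0,0,0]], claw=[-1,-1,-1,1,1,1,1,1])

```text
time_s: 14.15
eef_pos: [0.4235, -0.0616, 0.015]
ee_rot: [[0.005, 0.133, -0.991], [-0.001, -0.991, -0.133], [-1.0, 0.002, -0.005]]
force: [-2.7, -1.1, 14.9]
grip_width: 0.291
```

Request:
move_arm(linear=[[0,0,0],[0,0,0],[0,0,0],[-0.02,0,0],[-0.018,0,0],[0,0,0],[0,0,0]], rot=[[0,0,0],[0,0,0],[0,0,0],[0,0,0],[0,0,0],[0,0,0],[0,0,0]], claw=[1,1,1,1,1,1,1])

```text
time_s: 15.02
eef_pos: [0.4215, -0.061, 0.0506]
ee_rot: [[0.0, 0.134, -0.991], [-0.0, -0.991, -0.134], [-1.0, 0.0, -0.0]]
force: [-0.1, -0.7, -1.5]
grip_width: 0.29
```

Run:
```python
from h import *
pl=Plan();q=off(FL[3],FY,-118)
pl.to([*q,.05],FY,step=.025).show(); print(q)
a=snap('top','t6'); print(pin(a,.07,.4,.6,-.4,.12))
```

```text
t 15.03 tcp [ 0.4215 -0.061   0.0506] yaw 7.7 F [-0.1 -0.7 -1.5] w 0.29 q7 [ 0.24  0.36 -0.23  2.26  0.15  0.54 -1.54]
L [[0.0002,0.0178,-0.0146],[0.0001,0.017,-0.0156],[0.0002,0.0161,-0.0166],[0.0001,0.0151,-0.0174]] 
R [[3.2,0.0,0.0],[3.3,0.0,0.0],[3.2,0.0,0.0],[3.2,0.0,0.0]]
[ 0.489  -0.1238]
[(np.int32(25), array([ 0.5685, -0.2323])), (np.int32(28), array([ 0.5582, -0.3374])), (np.int32(4), array([ 0.5444, -0.2468])), (np.int32(23), array([0.4688, 0.0777])), (np.int32(15), array([ 0.4657, -0.0548]))]
```

Request:
move_arm(linear=[[0,0.0178,-0.0146],[0,0.017,-0.0156],[0,0.0161,-0.0166],[0,0.0151,-0.0174],[0,0,0],[0,0,0]], rot=[[3.2,0,0],[3.3,0,0],[3.2,0,0],[3.2,0,0],[0,0,0],[0,0,0]], claw=[1,1,1,1,1,1])

```text
time_s: 15.82
eef_pos: [0.4878, -0.1229, 0.0498]
ee_rot: [[-0.002, -0.089, -0.996], [0.001, -0.996, 0.089], [-1.0, -0.0, 0.002]]
force: [-0.2, 0.5, -1.1]
grip_width: 0.291
```

Run:
```python
from h import *
pl=Plan();q=off(FL[3],FY,-114)
pl.to([*q,.05],FY,n=1).to([*off(FL[3],FY,-66),.05],FY,n=5).show(); print(q)
a=snap('top','t7'); print(pin(a,.069,.4,.6,-.4,.12))
```

```text
t 15.82 tcp [ 0.4878 -0.1229  0.0498] yaw -5.11 F [-0.2  0.5 -1.1] w 0.291 q7 [ 0.29  0.45 -0.15  2.09  0.11  0.62 -1.6 ]
L [[-0.0002,0.0008,-0.0052],[0.0,0.0,-0.0096],[0.0,0.0,-0.0096],[0.0,0.0,-0.0096],[0.0,0.0,-0.0096],[-0.0001,0.0,-0.0096]] 
R [[0.1,0.1,0.0],[0.0,0.0,0.0],[0.0,0.0,0.0],[0.0,0.0,0.0],[0.0,0.0,0.0],[0.0,0.0,0.0]]
[ 0.493  -0.1242]
[(np.int32(25), array([ 0.5685, -0.2325])), (np.int32(4), array([ 0.566 , -0.2446])), (np.int32(31), array([ 0.5583, -0.3387])), (np.int32(4), array([ 0.5445, -0.247 ])), (np.int32(8), array([ 0.4954, -0.0714])), (np.int32(29), array([0.468 , 0.0792]))]
```

Request:
move_arm(linear=[[0,0.001,-0.0052],[0,0,-0.0096],[0,0,-0.0096],[0,0,-0.0096],[0,0,-0.0096],[0,0,-0.0096],[0,0,0],[0,0,0]], rot=[[0.1,0,0],[0,0,0],[0,0,0],[0,0,0],[0,0,0],[0,0,0],[0,0,0],[0,0,0]], claw=[1,1,1,1,1,1,1,1])

```text
time_s: 16.88
eef_pos: [0.5416, -0.1296, 0.0504]
ee_rot: [[-0.001, -0.092, -0.996], [0.0, -0.996, 0.092], [-1.0, 0.0, 0.001]]
force: [-0.0, -0.7, -1.4]
grip_width: 0.29
```

Run:
```python
from h import *
pl=Plan();print(off(FL[3],FY,-66))
```

```text
t 16.88 tcp [ 0.5416 -0.1296  0.0504] yaw -5.29 F [-0.  -0.7 -1.4] w 0.29 q7 [ 0.27  0.51 -0.15  1.97  0.11  0.68 -1.61]
[ 0.5408 -0.1285]
```

Request:
move_arm(linear=[[0,0,0],[0,0,0],[0,0,0],[0,0,0],[0,0,0],[0,0,0],[0,0,0],[-0.02,0,0]], rot=[[0,0,0],[0,0,0],[0,0,0],[0,0,0],[0,0,0],[0,0,0],[0,0,0],[0,0,0]], claw=[0.3,0,-0.3,-0.6,-0.6,-0.6,-0.6,-0.6])

```text
time_s: 17.88
eef_pos: [0.5407, -0.1294, 0.0694]
ee_rot: [[-0.003, -0.092, -0.996], [0.001, -0.996, 0.092], [-1.0, -0.0, 0.003]]
force: [-0.3, -0.4, 1.2]
grip_width: 0.798
```

Request:
move_arm(linear=[[-0.04,0,0],[-0.05,0,0],[0,0,0]], rot=[[0,0,0],[0,0,0],[0,0,0]], claw=[-0.6,-1,-1])

```text
time_s: 18.25
eef_pos: [0.5449, -0.13, 0.1647]
ee_rot: [[0.009, -0.092, -0.996], [-0.002, -0.996, 0.092], [-1.0, 0.001, -0.009]]
force: [0.4, -0.2, -0.5]
grip_width: 0.997
```

Run:
```python
from h import *
a=snap('top','t8'); print(pin(a,.069,.4,.6,-.4,.12),pin(a,.034,.4,.5,0,.12))
pl=Plan(); xy=off(*CL['A'],-40); print(xy)
pl.to([*xy,.10],8.3).show()
```

```text
[(np.int32(7), array([ 0.5866, -0.1249])), (np.int32(9), array([ 0.5635, -0.1112])), (np.int32(29), array([ 0.5319, -0.2777])), (np.int32(28), array([ 0.5583, -0.3376])), (np.int32(25), array([0.4689, 0.0784]))] [(np.int32(25), array([0.4694, 0.0789]))]
t 18.3 tcp [ 0.5431 -0.1298  0.1624] yaw -5.29 F [-0.7 -1.5 -0.8] w 1.0 q7 [ 0.29  0.36 -0.17  1.88  0.07  0.9  -1.57]
[0.4289 0.0726]
L [[0.0103,-0.0318,0.0221],[0.0103,-0.0327,0.0208],[0.0103,-0.0335,0.0195],[0.0103,-0.0343,0.0182],[0.0104,-0.0349,0.0167],[0.0104,-0.0355,0.0154]] 
R [[-2.3,0.0,0.0],[-2.2,-0.1,0.0],[-2.3,0.0,0.0],[-2.3,-0.1,0.0],[-2.2,0.0,-0.1],[-2.3,0.0,0.0]]
```

Request:
move_arm(linear=[[0.01,-0.0318,0.0221],[0.01,-0.0327,0.0208],[0.01,-0.0335,0.0195],[0.01,-0.0343,0.0182],[0.0104,-0.0349,0.0167],[0.0104,-0.0355,0.0154],[0,0,0],[0,0,0]], rot=[[-2.3,0,0],[-2.3,0,0],[-2.3,0,0],[-2.3,0,0],[-2.2,0,0],[-2.3,0,0],[0,0,0],[0,0,0]], claw=[-1,-1,-1,-1,-1,-1,-1,-1])

```text
time_s: 19.3
eef_pos: [0.4273, 0.0721, 0.0991]
ee_rot: [[-0.001, 0.146, -0.989], [-0.001, -0.989, -0.146], [-1.0, 0.0, 0.001]]
force: [0.4, -1.0, 0.2]
grip_width: 0.999
```

Run:
```python
from h import *
two('v5',.034,.40,.66,-.42,-.0,1.0,(220,130,320,240),3.6)
a=cv2.imread('pics/v5t_raw.png'); print(pin(a,.069,.4,.6,-.4,.12)); print(pin(a,.034,.4,.6,-.4,.12))
pl=Plan(); xy=off(*CL['A'],-40); print(xy)
pl.to([*xy,.012],8.3,n=2).show()
```

```text
(396, 780, 3)
[(np.int32(33), array([ 0.5803, -0.1286])), (np.int32(25), array([ 0.5685, -0.2325])), (np.int32(27), array([ 0.5581, -0.3379])), (np.int32(5), array([ 0.546 , -0.2471])), (np.int32(6), array([0.4073, 0.0147]))]
[(np.int32(33), array([ 0.5836, -0.1333])), (np.int32(25), array([ 0.5716, -0.2399])), (np.int32(27), array([ 0.5608, -0.348 ])), (np.int32(5), array([ 0.5485, -0.2549])), (np.int32(6), array([0.4062, 0.0136]))]
t 19.4 tcp [0.4279 0.0716 0.0995] yaw 8.29 F [-0.   0.1 -0.2] w 1.007 q7 [ 0.    0.28 -0.31  2.2   0.13  0.68 -1.82]
[0.4289 0.0726]
L [[0.0438,-0.0004,-0.0006],[0.0437,-0.0005,-0.0005]] 
R [[0.0,0.0,0.0],[0.0,0.0,0.0]]
```

View pics/v5.png

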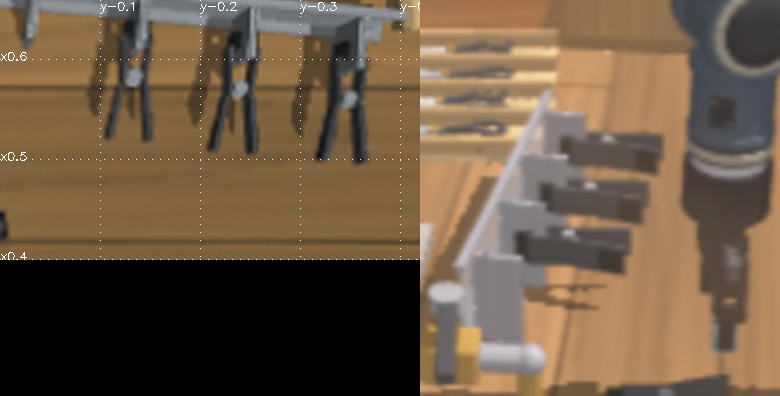

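Request:
move_arm(linear=[[0.043,0,-0.0006],[0.043,0,-0.0005],[0,0,0],[0,0,0],[0,0,0],[0,0,0],[0,0,0],[0,0,0]], rot=[[0,0,0],[0,0,0],[0,0,0],[0,0,0],[0,0,0],[0,0,0],[0,0,0],[0,0,0]], claw=[-1,-1,-1,1,1,1,1,1])

```text
time_s: 20.4
eef_pos: [0.4305, 0.0729, 0.0162]
ee_rot: [[0.005, 0.145, -0.989], [0.0, -0.989, -0.145], [-1.0, 0.001, -0.005]]
force: [-1.6, -0.4, 14.2]
grip_width: 0.292
```

Request:
move_arm(linear=[[0,0,0],[0,0,0],[0,0,0],[-0.02,0,0],[-0.018,0,0],[0,0,0],[0,0,0]], rot=[[0,0,0],[0,0,0],[0,0,0],[0,0,0],[0,0,0],[0,0,0],[0,0,0]], claw=[1,1,1,1,1,1,1])

```text
time_s: 21.28
eef_pos: [0.4285, 0.0727, 0.0518]
ee_rot: [[0.0, 0.146, -0.989], [-0.0, -0.989, -0.146], [-1.0, 0.0, -0.0]]
force: [-0.2, 0.4, -1.0]
grip_width: 0.288
```

Run:
```python
from h import *
pl=Plan();q=off(FL[4],FY,-118)
pl.to([*q,.05],FY,step=.025).show(); print(q)
```

```text
t 21.27 tcp [0.4285 0.0727 0.0518] yaw 8.4 F [-0.2  0.4 -1. ] w 0.288 q7 [-0.02  0.37 -0.29  2.23  0.19  0.56 -1.88]
L [[0.0004,0.0204,-0.011],[0.0003,0.0199,-0.012],[0.0004,0.0193,-0.0129],[0.0004,0.0187,-0.0139],[0.0003,0.0179,-0.0147]] 
R [[2.7,0.0,0.0],[2.7,0.0,0.0],[2.8,0.0,0.0],[2.7,0.0,0.0],[2.7,0.0,0.0]]
[ 0.498  -0.0203]
```

Request:
move_arm(linear=[[0,0.0204,-0.011],[0,0.0199,-0.012],[0,0.0193,-0.0129],[0,0.0187,-0.0139],[0,0.0179,-0.0147],[0,0,0],[0,0,0]], rot=[[2.7,0,0],[2.7,0,0],[2.8,0,0],[2.7,0,0],[2.7,0,0],[0,0,0],[0,0,0]], claw=[1,1,1,1,1,1,1])

```text
time_s: 22.15
eef_pos: [0.4977, -0.0197, 0.0515]
ee_rot: [[-0.001, -0.09, -0.996], [0.0, -0.996, 0.09], [-1.0, -0.0, 0.001]]
force: [0.6, 0.5, -0.7]
grip_width: 0.288
```

Run:
```python
from h import *
pl=Plan();q=off(FL[4],FY,-114)
pl.to([*q,.05],FY,n=1).to([*off(FL[4],FY,-65.5),.05],FY,n=5).show(); print(q)
```

```text
t 22.15 tcp [ 0.4977 -0.0197  0.0515] yaw -5.17 F [ 0.6  0.5 -0.7] w 0.288 q7 [ 0.12  0.44 -0.2   2.1   0.15  0.62 -1.85]
L [[0.0015,0.0005,-0.0043],[0.0,0.0,-0.0097],[0.0,0.0,-0.0097],[0.0,0.0,-0.0097],[0.0,0.0001,-0.0097],[0.0,0.0,-0.0097]] 
R [[0.0,0.0,0.0],[0.0,0.0,0.0],[0.0,0.0,0.0],[0.0,0.0,0.0],[0.0,0.0,0.0],[0.0,0.0,0.0]]
[ 0.502  -0.0207]
```

Request:
move_arm(linear=[[0.001,0.0005,-0.0043],[0,0,-0.0097],[0,0,-0.0097],[0,0,-0.0097],[0,0,-0.0097],[0,0,-0.0097],[0,0,0],[0,0,0]], rot=[[0,0,0],[0,0,0],[0,0,0],[0,0,0],[0,0,0],[0,0,0],[0,0,0],[0,0,0]], claw=[1,1,1,1,1,1,1,1])

```text
time_s: 23.15
eef_pos: [0.5502, -0.0254, 0.0505]
ee_rot: [[-0.001, -0.09, -0.996], [-0.0, -0.996, 0.09], [-1.0, 0.0, 0.001]]
force: [-0.3, 0.1, -0.5]
grip_width: 0.293
```

Run:
```python
from h import *
pl=Plan();print(off(FL[4],FY,-65.5))
```

```text
t 23.15 tcp [ 0.5502 -0.0254  0.0505] yaw -5.19 F [-0.3  0.1 -0.5] w 0.293 q7 [ 0.12  0.5  -0.2   1.98  0.15  0.67 -1.83]
[ 0.5503 -0.0251]
```

Request:
move_arm(linear=[[0,0,0],[0,0,0],[0,0,0],[0,0,0],[0,0,0],[0,0,0],[0,0,0],[-0.02,0,0]], rot=[[0,0,0],[0,0,0],[0,0,0],[0,0,0],[0,0,0],[0,0,0],[0,0,0],[0,0,0]], claw=[0.3,0,-0.3,-0.6,-0.6,-0.6,-0.6,-0.6])

```text
time_s: 24.15
eef_pos: [0.5494, -0.0254, 0.0697]
ee_rot: [[-0.003, -0.09, -0.996], [-0.0, -0.996, 0.09], [-1.0, 0.0, 0.003]]
force: [0.5, -0.4, 1.3]
grip_width: 0.803
```

Request:
move_arm(linear=[[-0.04,0,0],[-0.05,0,0],[0,0,0]], rot=[[0,0,0],[0,0,0],[0,0,0]], claw=[-0.6,-1,-1])

```text
time_s: 24.52
eef_pos: [0.5535, -0.0252, 0.1649]
ee_rot: [[0.009, -0.091, -0.996], [-0.0, -0.996, 0.091], [-1.0, -0.001, -0.009]]
force: [0.5, 0.7, -0.7]
grip_width: 0.999
```

```bash
cat >> h.py <<'E'
def pot(im):
    # rim: bright grey big blob -> centre via fitEllipse on hull, plus handle (dark) direction
    hsv=cv2.cvtColor(im,cv2.COLOR_BGR2HSV); m=((hsv[...,1]<45)&(hsv[...,2]>75)).astype(np.uint8)
    m=cv2.morphologyEx(m,cv2.MORPH_CLOSE,np.ones((3,3)))
    cs,_=cv2.findContours(m,cv2.RETR_EXTERNAL,cv2.CHAIN_APPROX_NONE); out=[]
    for c in cs:
        if 600<cv2.contourArea(cv2.convexHull(c))<2500:
            (x,y),r=cv2.minEnclosingCircle(c); w=px2w('top',[x,y],.065)[0]
            if w[1]>0.15: out.append((w[:2].round(4),round(r,1)))
    return out
E
python3 - <<'E'
from h import *
a=snap('top','t9'); print(pot(a),pot(cv2.imread('pics/t0_raw.png')))
pl=Plan(); xy=off((.5098,.4434),29.8,-110); print(xy)
pl.to([*xy,.12],29.8).show()
E
```

```text
[(array([0.0452, 0.7827]), 24.2), (array([0.2141, 0.8148]), 34.7), (array([0.5065, 0.4392]), 19.9), (array([0.6648, 0.3147]), 32.0)] [(array([0.0452, 0.7827]), 24.2), (array([0.5065, 0.4392]), 19.9)]
t 24.57 tcp [ 0.5518 -0.0254  0.1626] yaw -5.2 F [-0.6 -1.2 -0. ] w 1.003 q7 [ 0.15  0.35 -0.23  1.89  0.1   0.9  -1.79]
[0.4143 0.3887]
L [[0.0042,-0.04,0.0175],[0.0042,-0.041,0.0149],[0.0042,-0.0418,0.0125],[0.0042,-0.0425,0.0099],[0.0042,-0.0431,0.0072],[0.0042,-0.0433,0.0046],[0.0042,-0.0436,0.002],[0.0043,-0.0437,-0.0007]] 
R [[-3.5,0.0,0.0],[-3.5,0.0,0.0],[-3.5,-0.1,0.0],[-3.5,0.0,0.0],[-3.5,0.0,0.0],[-3.5,0.0,0.0],[-3.5,-0.1,-0.1],[-3.5,0.0,0.0]]
L [[0.0043,-0.0435,-0.0034],[0.0042,-0.0432,-0.006]] 
R [[-3.5,0.0,0.0],[-3.5,0.0,0.0]]
```

Request:
move_arm(linear=[[0.0,-0.04,0.0175],[0.0,-0.041,0.0149],[0.002,-0.0418,0.0125],[0.0042,-0.0425,0.0099],[0.0042,-0.0431,0.0072],[0.0042,-0.0433,0.0046],[0.0042,-0.0436,0.002],[0.0043,-0.0437,-0.0007]], rot=[[-3.5,0,0],[-3.5,0,0],[-3.5,0,0],[-3.5,0,0],[-3.5,0,0],[-3.5,0,0],[-3.5,0,0],[-3.5,0,0]], claw=[-1,-1,-1,-1,-1,-1,-1,-0.5])

```text
time_s: 25.58
eef_pos: [0.4392, 0.3065, 0.136]
ee_rot: [[-0.002, 0.389, -0.921], [-0.002, -0.921, -0.389], [-1.0, 0.001, 0.003]]
force: [0.4, -1.2, 0.1]
grip_width: 0.816
```

Request:
move_arm(linear=[[0.0043,-0.0435,-0.0034],[0.0042,-0.0432,-0.006],[0,0,0],[0,0,0]], rot=[[-3.5,0,0],[-3.5,0,0],[0,0,0],[0,0,0]], claw=[-0.3,0,0,0])

```text
time_s: 26.08
eef_pos: [0.4128, 0.3874, 0.1278]
ee_rot: [[-0.002, 0.497, -0.868], [-0.002, -0.868, -0.497], [-1.0, 0.001, 0.003]]
force: [-0.2, -0.5, 0.8]
grip_width: 0.497
```

Run:
```python
from h import *
pl=Plan(); xy=off((.5098,.4434),29.8,-110); print(xy)
pl.to([*xy,.034],29.8,n=3).show()
a=snap('top','ta')
print(pin(a,.069,.4,.62,-.4,.12))
v=cv2.resize(a[190:280,100:190],None,fx=6,fy=6,interpolation=cv2.INTER_CUBIC);cv2.imwrite('pics/ha.png',v)
```

```text
t 26.07 tcp [0.4128 0.3874 0.1278] yaw 29.78 F [-0.2 -0.5  0.8] w 0.497 q7 [-0.46  0.45 -0.48  1.88  0.26  0.88 -2.12]
[0.4143 0.3887]
L [[0.0313,-0.0002,-0.0008],[0.0312,-0.0001,-0.0007],[0.0313,-0.0001,-0.0007]] 
R [[0.0,0.0,0.0],[0.0,0.1,-0.1],[0.0,0.0,0.0]]
[(np.int32(35), array([ 0.5896, -0.0231])), (np.int32(33), array([ 0.5803, -0.1286])), (np.int32(25), array([ 0.5685, -0.2325])), (np.int32(4), array([ 0.566 , -0.2446])), (np.int32(30), array([ 0.5581, -0.3385])), (np.int32(5), array([ 0.546 , -0.2471]))]
```

View pics/ha.png

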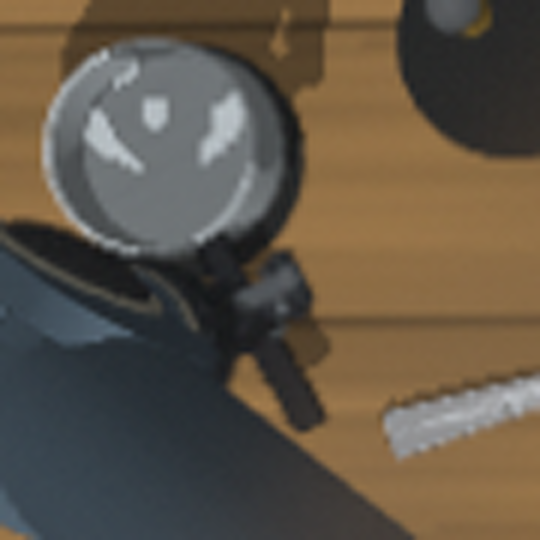

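Request:
move_arm(linear=[[0.0313,0,-0.0008],[0.0312,0,-0.0007],[0.0313,0,-0.0007],[0,0,0],[0,0,0],[0,0,0],[0,0,0]], rot=[[0,0,0],[0,0,0],[0,0,0],[0,0,0],[0,0,0],[0,0,0],[0,0,0]], claw=[0,0,0,0.3,0.45,0.5,0.5])

```text
time_s: 27.0
eef_pos: [0.4155, 0.3902, 0.0364]
ee_rot: [[0.002, 0.497, -0.868], [0.001, -0.868, -0.497], [-1.0, -0.0, -0.002]]
force: [-0.4, -0.2, -0.2]
grip_width: 0.251
```

Request:
move_arm(linear=[[0,0,0],[0,0,0],[0,0,0],[0,0,0]], rot=[[0,0,0],[0,0,0],[0,0,0],[0,0,0]], claw=[0.6,0.7,1,1])

```text
time_s: 27.5
eef_pos: [0.4151, 0.3902, 0.0361]
ee_rot: [[0.001, 0.497, -0.868], [0.0, -0.868, -0.497], [-1.0, 0.0, -0.001]]
force: [-1.5, -1.3, 5.8]
grip_width: 0.197
```

Run:
```python
from h import *
pl=Plan()
d=np.array([.5675,.2662])-[.5098,.4434]; print(d)
pl.to([pl.p[0]+d[0],pl.p[1]+d[1],pl.p[2]],29.8,step=.016).show()
a=snap('top','tb');s=snap('side','sb',(150,200,350,370),3)
```

```text
t 27.5 tcp [0.4151 0.3902 0.0361] yaw 29.82 F [-1.5 -1.3  5.8] w 0.197 q7 [-0.51  0.58 -0.42  1.93  0.35  0.7  -2.19]
[ 0.0577 -0.1772]
L [[0.0,0.0152,0.0032],[0.0,0.0152,0.0031],[0.0,0.0152,0.0032],[0.0,0.0152,0.0032],[0.0,0.0152,0.0032],[0.0,0.0152,0.0031],[0.0,0.0152,0.0032],[0.0,0.0152,0.0032]] 
R [[0.0,0.0,0.0],[0.0,0.0,0.0],[0.0,0.0,0.0],[0.0,0.0,0.0],[0.0,0.0,0.0],[0.0,0.0,0.0],[0.0,0.0,0.0],[0.0,0.0,0.0]]
L [[0.0,0.0152,0.0032],[0.0,0.0152,0.0031],[0.0,0.0152,0.0032],[0.0,0.0152,0.0032]] 
R [[0.0,0.0,0.0],[0.0,0.0,0.0],[0.0,-0.1,0.0],[0.0,0.0,0.0]]
```

View pics/sb.png

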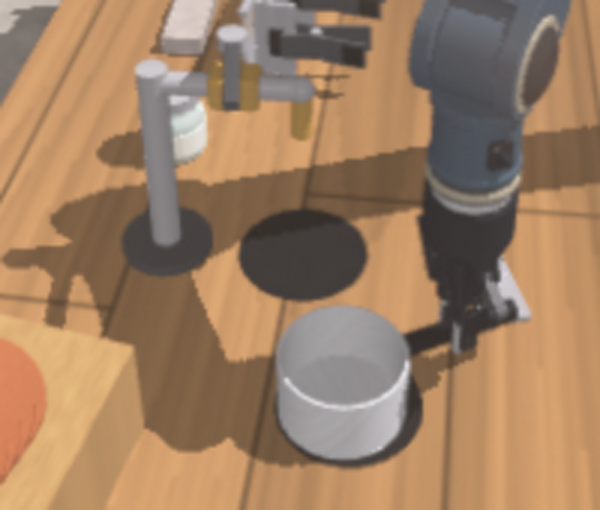

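Request:
move_arm(linear=[[-0.0008,0,0],[0,0.008,0.0016],[0,0.0152,0.0032],[0,0.0152,0.0032],[0,0.0152,0.0032],[0,0.0152,0.0032],[0,0.0152,0.0032],[0,0.0152,0.0032]], rot=[[0,0,0],[0,0,0],[0,0,0],[0,0,0],[0,0,0],[0,0,0],[0,0,0],[0,0,0]], claw=[1,1,1,1,1,1,1,1])

```text
time_s: 28.6
eef_pos: [0.4466, 0.2926, 0.0362]
ee_rot: [[0.0, 0.497, -0.868], [0.0, -0.868, -0.497], [-1.0, -0.0, -0.0]]
force: [-1.2, 3.8, 3.0]
grip_width: 0.196
```

Request:
move_arm(linear=[[0,0.0152,0.0032],[0,0.0152,0.0032],[0,0.0152,0.0032],[0,0.012,0.0025],[0,0.01,0.002],[0,0.006,0.0013],[0,0,0],[0,0,0]], rot=[[0,0,0],[0,0,0],[0,0,0],[0,0,0],[0,0,0],[0,0,0],[0,0,0],[0,0,0]], claw=[1,1,1,1,1,1,1,1])

```text
time_s: 29.6
eef_pos: [0.4698, 0.2208, 0.0361]
ee_rot: [[0.0, 0.496, -0.868], [-0.002, -0.868, -0.496], [-1.0, 0.002, 0.001]]
force: [0.6, 1.1, 5.9]
grip_width: 0.2
```

Run:
```python
from h import *
pl=Plan(); t=np.array([.4151+.0577,.3902-.1772]); print('target',t)
pl.to([*t,pl.p[2]],29.8,n=2).show()
a=snap('top','tc');s=snap('side','sc')
v1=cv2.resize(a[150:270,130:240],None,fx=3.6,fy=3.6,interpolation=cv2.INTER_CUBIC)
v2=cv2.resize(s[200:320,190:290],None,fx=3.6,fy=3.6,interpolation=cv2.INTER_CUBIC)
cv2.imwrite('pics/vc.png',np.hstack([v1,v2]));print(v1.shape,v2.shape)
```

```text
t 29.6 tcp [0.4698 0.2208 0.0361] yaw 29.75 F [0.6 1.1 5.9] w 0.2 q7 [-0.19  0.52 -0.42  2.05  0.35  0.64 -1.9 ]
target [0.4728 0.213 ]
L [[0.0,0.0042,0.0006],[0.0,0.0041,0.0006]] 
R [[0.0,0.0,0.0],[0.0,0.0,-0.1]]
(432, 396, 3) (432, 360, 3)
```

View pics/vc.png

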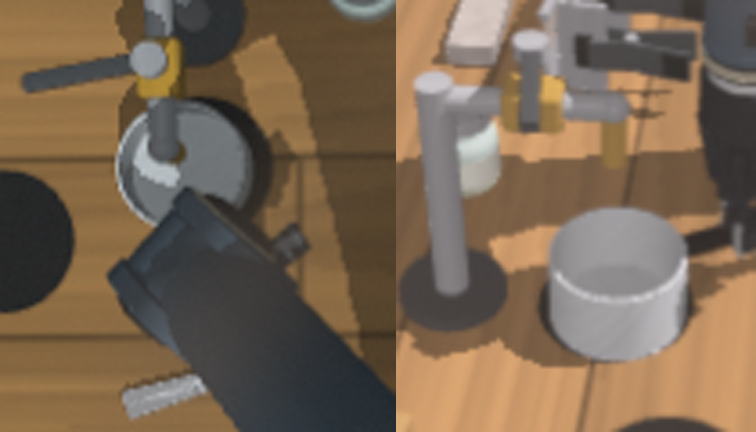

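Request:
move_arm(linear=[[0,0.0042,0.0006],[0,0.0041,0.0006],[0,0,0],[0,0,0]], rot=[[0,0,0],[0,0,0],[0,0,0],[0,0,0]], claw=[1,1,1,1])

```text
time_s: 30.2
eef_pos: [0.4725, 0.2139, 0.0361]
ee_rot: [[-0.0, 0.497, -0.868], [-0.0, -0.868, -0.497], [-1.0, 0.0, 0.0]]
force: [-1.9, 3.5, 4.9]
grip_width: 0.198
```

```bash
cat >> h.py <<'E'
from scipy.optimize import least_squares
def rimfit(im,c0,cam='top',a0=20,a1=200,r=.055,z=.065):
    # walk inward from outside in world-plane rays; first low-saturation bright sample = rim
    hsv=cv2.cvtColor(im,cv2.COLOR_BGR2HSV).astype(np.float32); pts=[]
    for a in np.radians(np.arange(a0,a1,4)):
        rs=np.arange(r+.016,r-.016,-.0005); P=np.c_[c0[0]+rs*np.cos(a),c0[1]+rs*np.sin(a),np.full(len(rs),z)]
        p=w2px(cam,P).astype(np.float32); S=cv2.remap(hsv[...,1],p[:,0],p[:,1],cv2.INTER_LINEAR).ravel(); V=cv2.remap(hsv[...,2],p[:,0],p[:,1],cv2.INTER_LINEAR).ravel()
        k=np.where((S<70)&(V>90))[0]
        if len(k) and k[0]>2: pts.append(P[k[0],:2])
    pts=np.array(pts); f=least_squares(lambda q:np.hypot(*(pts-q).T)-r,c0,loss='soft_l1',f_scale=.002)
    return f.x.round(4),len(pts),round(1e3*np.sqrt(np.mean(f.fun**2)),2)
E
python3 - <<'E'
from h import *
t0=cv2.imread('pics/t0_raw.png')
print('start',rimfit(t0,[.5098,.4434]),rimfit(t0,[.5098,.4434],a0=40,a1=160))
pl=Plan(); a=snap('top','td');s=snap('side','sd')
for r in((-60,80),(-40,60),(0,90),(-20,110)): print(rimfit(a,[.567,.266],a0=r[0],a1=r[1]))
s0=cv2.imread('pics/s0_raw.png')
for r in((0,360),(90,180),(150,330)): print('side',rimfit(s0,[.5098,.4434],'side',*r),rimfit(s,[.567,.266],'side',*r))
# mark from both cams (start pics): dark blob
for n,im in(('top',t0),('side',s0)):
    p=w2px(n,[[.5675,.2662,0]])[0]; m=(im.max(2)<62).astype(np.uint8); _,l,st,c=cv2.connectedComponentsWithStats(m); i=l[int(p[1]+ (8 if n=='top' else 5)),int(p[0])]
    pts=np.argwhere(l==i)[:,::-1]; w=px2w(n,pts,0); h=cv2.convexHull(w[:,:2].astype(np.float32)); print(n,st[i,4],cv2.minEnclosingCircle(h),w.mean(0))
E
```

```text
start (array([0.5097, 0.4467]), 45, np.float64(0.83)) (array([0.5099, 0.4467]), 30, np.float64(0.52))
t 30.2 tcp [0.4725 0.2139 0.0361] yaw 29.8 F [-1.9  3.5  4.9] w 0.198 q7 [-0.17  0.52 -0.42  2.05  0.35  0.64 -1.88]
(array([0.5663, 0.2712]), 35, np.float64(2.97))
(array([0.5663, 0.273 ]), 25, np.float64(3.2))
(array([0.5679, 0.27  ]), 23, np.float64(3.59))
(array([0.5665, 0.2705]), 33, np.float64(3.12))
side (array([0.5101, 0.4439]), 65, np.float64(4.02)) (array([0.5672, 0.2665]), 65, np.float64(3.66))
side (array([0.5069, 0.4636]), 9, np.float64(0.89)) (array([0.5626, 0.2892]), 8, np.float64(1.03))
side (array([0.5085, 0.4438]), 44, np.float64(2.21)) (array([0.5668, 0.2661]), 45, np.float64(3.29))
top 1030 ((0.5676103830337524, 0.2684720754623413), 0.06204737350344658) [0.5646 0.2647 0.    ]
side 195635 ((2.3055057525634766, -11.74931812286377), 12.518046379089355) [ 0.7447 -1.1824  0.    ]
```

```bash
cat >> h.py <<'E'
def gfit(im,c0,r,z,cam,a0,a1,ch,sgn,w=.01,step=3):
    H=cv2.cvtColor(im,cv2.COLOR_BGR2HSV)[...,ch].astype(np.float32); pts=[]
    for a in np.radians(np.arange(a0,a1,step)):
        rs=np.arange(r-w,r+w,.0005); P=np.c_[c0[0]+rs*np.cos(a),c0[1]+rs*np.sin(a),np.full(len(rs),z)]
        p=w2px(cam,P).astype(np.float32); S=cv2.remap(H,p[:,0],p[:,1],cv2.INTER_LINEAR).ravel()
        g=sgn*np.gradient(cv2.GaussianBlur(S[:,None],(1,7),0).ravel()); k=g.argmax()
        if 2<k<len(rs)-3: pts.append(P[k,:2])
    pts=np.array(pts); f=least_squares(lambda q:np.hypot(*(pts-q[:2]).T)-q[2],[*c0,r],loss='soft_l1',f_scale=.001)
    f2=least_squares(lambda q:np.hypot(*(pts-q[:2]).T)-r,c0,loss='soft_l1',f_scale=.001)
    return f.x.round(4),f2.x.round(4),len(pts),round(1e3*np.sqrt(np.median(f2.fun**2)),2)
E
python3 - <<'E'
from h import *
t0=cv2.imread('pics/t0_raw.png');s0=cv2.imread('pics/s0_raw.png');a=cv2.imread('pics/td_raw.png');s=cv2.imread('pics/sd_raw.png')
M=[.5675,.2665]
print('mark top',gfit(t0,M,.064,0,'top',-120,60,2,1),gfit(t0,M,.064,0,'top',90,270,2,1))
print('mark side',gfit(s0,M,.064,0,'side',0,360,2,1))
P0=[.5098,.444]
print('pot0 top',gfit(t0,P0,.055,.065,'top',20,200,1,1))
print('pot0 side',gfit(s0,P0,.055,.065,'side',180,330,1,1),gfit(s0,P0,.055,.065,'side',180,360,2,-1))
P1=[.567,.2675]
print('pot1 top',gfit(a,P1,.055,.065,'top',30,130,1,1), gfit(a,P1,.055,.065,'top',-60,130,1,1))
print('pot1 side',gfit(s,P1,.055,.065,'side',180,330,1,1),gfit(s,P1,.055,.065,'side',180,360,2,-1))
E
```

```text
mark top (array([0.5664, 0.2677, 0.0643]), array([0.5666, 0.2675]), 59, np.float64(0.55)) (array([0.5683, 0.267 , 0.0641]), array([0.5681, 0.267 ]), 60, np.float64(0.32))
mark side (array([0.568 , 0.2647, 0.0634]), array([0.568 , 0.2647]), 120, np.float64(0.75))
pot0 top (array([0.5096, 0.4438, 0.0577]), array([0.5097, 0.4472]), 58, np.float64(0.64))
pot0 side (array([0.5099, 0.4469, 0.0577]), array([0.5093, 0.4438]), 50, np.float64(0.71)) (array([0.5099, 0.443 , 0.0556]), array([0.5098, 0.4422]), 58, np.float64(0.69))
pot1 top (array([0.5674, 0.2628, 0.0616]), array([0.5679, 0.2702]), 34, np.float64(0.39)) (array([0.5662, 0.2652, 0.0595]), array([0.5697, 0.2693]), 64, np.float64(1.63))
pot1 side (array([0.5675, 0.27  , 0.0575]), array([0.5671, 0.2671]), 50, np.float64(0.82)) (array([0.567 , 0.268 , 0.0547]), array([0.5671, 0.2684]), 57, np.float64(0.67))
```

Request:
move_arm(linear=[[0,0.0023,0.0006],[0,0,0],[0,0,0],[0,0,0]], rot=[[0,0,0],[0,0,0],[0,0,0],[0,0,0]], claw=[1,1,1,1])

```text
time_s: 30.8
eef_pos: [0.4732, 0.2117, 0.0361]
ee_rot: [[0.0, 0.497, -0.868], [-0.0, -0.868, -0.497], [-1.0, 0.0, -0.0]]
force: [-0.0, 4.1, 3.9]
grip_width: 0.196
```

Request:
move_arm(linear=[[0,0,0],[0,0,0],[0,0,0],[0,0,0],[0,0,0],[-0.03,0,0],[-0.04,0,0],[-0.05,0,0]], rot=[[0,0,0],[0,0,0],[0,0,0],[0,0,0],[0,0,0],[0,0,0],[0,0,0],[0,0,0]], claw=[0.5,0.4,0.2,0,0,0,0,0])

```text
time_s: 31.8
eef_pos: [0.4724, 0.2114, 0.1566]
ee_rot: [[-0.002, 0.497, -0.868], [-0.001, -0.868, -0.497], [-1.0, -0.0, 0.002]]
force: [1.2, -0.4, 0.0]
grip_width: 0.499
```

Request:
move_arm(linear=[[-0.05,0,0],[-0.05,0,0],[-0.05,0,0.03],[-0.05,0,0.03],[0,-0.03,0.03],[0,-0.03,0.03],[0,0,0],[0,0,0]], rot=[[0,0,0],[0,0,0],[0,0,0],[0,0,0],[0,0,0],[0,0,0],[0,0,0],[0,0,0]], claw=[0,0,0,0,0,0,0,0])

```text
time_s: 32.8
eef_pos: [0.3395, 0.2039, 0.3562]
ee_rot: [[0.001, 0.497, -0.868], [-0.0, -0.868, -0.497], [-1.0, 0.001, -0.001]]
force: [0.0, 0.1, -1.0]
grip_width: 0.499
```

Run:
```python
from h import *
pl=Plan();a=snap('top','te');s=snap('side','se')
P1=[.567,.2675]
print('pot1 top',gfit(a,P1,.055,.065,'top',30,130,1,1), gfit(a,P1,.055,.065,'top',20,200,1,1))
print('pot1 side',gfit(s,P1,.055,.065,'side',180,330,1,1),gfit(s,P1,.055,.065,'side',180,360,2,-1))
# lever: dark bar at z=.256 in top image, sample sector around valve axis
K=np.array([.6275,.269]); best=[]
g=cv2.cvtColor(a,cv2.COLOR_BGR2HSV)
for r in (.05,.06,.07,.08,.088):
    th=np.radians(np.arange(60,200,.5)); P=np.c_[K[0]+r*np.cos(th),K[1]+r*np.sin(th),np.full(len(th),.256)]
    p=w2px('top',P).astype(np.float32); S=cv2.remap(g[...,1].astype(np.float32),p[:,0],p[:,1],cv2.INTER_LINEAR).ravel()
    k=np.where(S<70)[0]; print(r, np.degrees(th[k]).min() if len(k) else None, np.degrees(th[k]).max() if len(k) else None,len(k)*.5)
v1=cv2.resize(a[130:260,130:240],None,fx=3.4,fy=3.4,interpolation=cv2.INTER_CUBIC)
v2=cv2.resize(s[190:320,180:290],None,fx=3.4,fy=3.4,interpolation=cv2.INTER_CUBIC)
cv2.imwrite('pics/ve.png',np.hstack([v1,v2]))
```

```text
t 32.8 tcp [0.3395 0.2039 0.3562] yaw 29.79 F [ 0.   0.1 -1. ] w 0.499 q7 [ 0.   -0.08 -0.59  1.92 -0.05  1.29 -1.62]
pot1 top (array([0.5677, 0.2611, 0.0608]), array([0.5681, 0.2674]), 33, np.float64(0.4)) (array([0.5675, 0.2577, 0.0639]), array([0.5648, 0.2677]), 57, np.float64(1.5))
pot1 side (array([0.5672, 0.2671, 0.0573]), array([0.5666, 0.2642]), 50, np.float64(0.93)) (array([0.5669, 0.2671, 0.0553]), array([0.5668, 0.2668]), 60, np.float64(0.71))
0.05 94.0 199.5 44.0
0.06 94.5 199.5 45.0
0.07 95.5 199.5 43.5
0.08 96.5 199.5 41.5
0.088 96.00000000000001 199.5 38.5
```

Run:
```python
from h import *
t0=cv2.imread('pics/t0_raw.png'); a=cv2.imread('pics/te_raw.png')
for im in(t0,a):
    hsv=cv2.cvtColor(im,cv2.COLOR_BGR2HSV); m=((hsv[...,1]<80)&(hsv[...,2]<115)&(hsv[...,2]>35)).astype(np.uint8)
    n,l,st,c=cv2.connectedComponentsWithStats(m)
    q=w2px('top',[[.616,.33,.256]])[0].astype(int); i=l[q[1],q[0]]; print(q,hsv[q[1],q[0]],st[i])
    yx=np.argwhere(l==i); w=px2w('top',yx[:,::-1],.256)[:,:2]
    w=w[(w[:,1]>.29)&(w[:,1]<.37)]
    cm,vec,_=cv2.PCACompute2(w.astype(np.float32),None); v=vec[0]*np.sign(vec[0,1]); 
    e=(w-cm[0])@v; wd=(w-cm[0])@[-v[1],v[0]]
    print('centre',cm,'dir',np.degrees(np.arctan2(v[1],v[0])),'end',cm[0]+v*e.max(),'width',np.percentile(wd,[5,95]))
    print('line at y=.269: x=',cm[0,0]+(0.269-cm[0,1])*v[0]/v[1])
# side-view: knob/lever end
s0=cv2.imread('pics/s0_raw.png'); 
for P in([.6275,.269,.262],[.611,.362,.25],[.5675,.2662,.2],[.7025,.271,.2]): print(w2px('side',P)[0],w2px('top',P)[0])
```

```text
[147 170] [99 25 72] [136 165  31  11 159]
centre [[0.6162 0.3264]] dir 100.07732 end [0.6099 0.3617] width [-0.0062  0.0063]
line at y=.269: x= 0.6264267
[147 170] [102  27  48] [136 162  41  14 238]
centre [[0.6163 0.3267]] dir 100.24659 end [0.6099 0.3617] width [-0.0061  0.006 ]
line at y=.269: x= 0.6267054
[226.8038 209.4577] [170.3105 165.4356]
[226.5249 235.2339] [136.4553 172.792 ]
[250.0048 229.7485] [175.2528 190.2898]
[200.341  227.0553] [173.7062 142.0314]
```

View pics/ve.png

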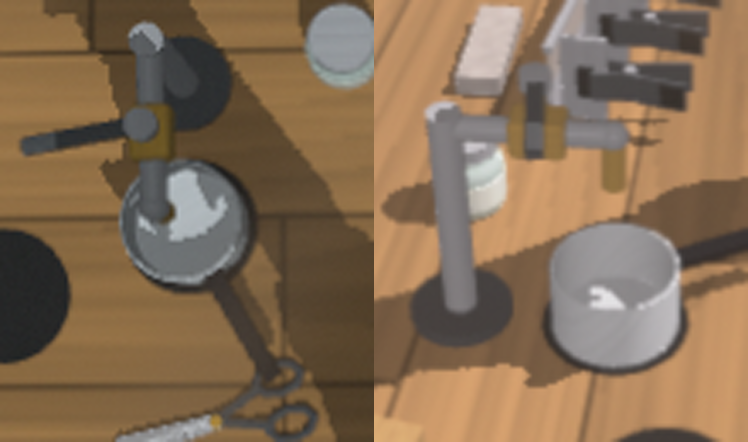

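Run:
```python
from h import *
a=cv2.imread('pics/te_raw.png'); print(pin(a,.069,.5,.62,-.4,.05))
t0=cv2.imread('pics/t0_raw.png');s0=cv2.imread('pics/s0_raw.png')
# post base disc centre (both views), stand yaw
for z in(0,.008): print(z,gfit(t0,[.7036,.2707],.045,z,'top',-120,20,1,1),gfit(s0,[.7036,.2707],.045,z,'side',0,360,1,1))
# pipe side edges in te at z=.2: scan across y at x between valve and spout end
g=cv2.cvtColor(a,cv2.COLOR_BGR2HSV)[...,1].astype(np.float32)
for x in(.655,.66,.665,.67,.675,.68):
    ys=np.arange(.245,.295,.0005); p=w2px('top',np.c_[np.full(len(ys),x),ys,np.full(len(ys),.2)]).astype(np.float32); S=cv2.remap(g,p[:,0],p[:,1],1).ravel()
    d=np.gradient(cv2.GaussianBlur(S[:,None],(1,9),0).ravel()); print(x,ys[d.argmin()],ys[d.argmax()])
pl=Plan(); K=np.array([.6265,.268]); q=off(K,100.1,70); print(q)
pl.to([*q,.33],100.1,step=.04).show()
```

```text
[(np.int32(34), array([ 0.5893, -0.023 ])), (np.int32(33), array([ 0.5803, -0.1286])), (np.int32(25), array([ 0.5685, -0.2325])), (np.int32(27), array([ 0.5581, -0.3379])), (np.int32(4), array([ 0.5445, -0.247 ]))]
0 (array([0.7035, 0.273 , 0.0448]), array([0.7034, 0.2732]), 47, np.float64(0.42)) (array([0.7044, 0.2656, 0.0464]), array([0.704 , 0.2666]), 120, np.float64(1.26))
0.008 (array([0.7022, 0.2719, 0.0445]), array([0.7019, 0.2723]), 47, np.float64(0.33)) (array([0.7022, 0.2728, 0.0464]), array([0.7019, 0.273 ]), 119, np.float64(1.52))
0.655 0.2575 0.28200000000000003
0.66 0.29100000000000004 0.28250000000000003
0.665 0.266 0.28250000000000003
0.67 0.2685 0.28250000000000003
0.675 0.2575 0.28250000000000003
0.68 0.263 0.28250000000000003
t 32.9 tcp [0.3399 0.2038 0.3559] yaw 29.74 F [-0.  -0.4  0.2] w 0.498 q7 [ 0.   -0.08 -0.59  1.92 -0.05  1.29 -1.62]
[0.6142 0.3369]
L [[0.0032,0.0026,-0.038],[0.0033,0.0083,-0.0372],[0.0032,0.0139,-0.0355],[0.0032,0.0192,-0.0329],[0.0032,0.0241,-0.0296],[0.0033,0.0282,-0.0256],[0.0032,0.0318,-0.0209],[0.0032,0.0347,-0.0159]] 
R [[-8.8,0.0,0.0],[-8.8,0.0,0.0],[-8.8,0.0,0.0],[-8.8,0.0,0.0],[-8.8,0.0,0.0],[-8.8,0.0,0.0],[-8.8,0.0,0.0],[-8.8,0.0,0.0]]
```

Request:
move_arm(linear=[[0.0032,0.0026,-0.038],[0.0033,0.0083,-0.0372],[0.0032,0.0139,-0.0355],[0.0032,0.0192,-0.0329],[0.0032,0.0241,-0.0296],[0.0033,0.0282,-0.0256],[0.0032,0.0318,-0.0209],[0.0032,0.0347,-0.0159]], rot=[[-8.8,0,0],[-8.8,0,0],[-8.8,0,0],[-8.8,0,0],[-8.8,0,0],[-8.8,0,0],[-8.8,0,0],[-8.8,0,0]], claw=[0,0,0,0,0,0,0,0])

```text
time_s: 33.9
eef_pos: [0.6156, 0.3374, 0.3286]
ee_rot: [[-0.002, 0.984, 0.18], [-0.001, 0.18, -0.984], [-1.0, -0.002, 0.0]]
force: [-0.4, -0.5, -0.7]
grip_width: 0.501
```

Request:
move_arm(linear=[[0,0,0],[0,0,0],[0,0,0]], rot=[[0,0,0],[0,0,0],[0,0,0]], claw=[0,0,0])

```text
time_s: 34.28
eef_pos: [0.6127, 0.3375, 0.3308]
ee_rot: [[0.0, 0.984, 0.177], [-0.0, 0.177, -0.984], [-1.0, 0.0, 0.0]]
force: [0.3, 0.7, 1.3]
grip_width: 0.502
```

Run:
```python
from h import *
pl=Plan(); K=np.array([.627,.269]); q=off(K,100.1,70); print(q)
pl.to([*q,.30],100.1,n=2).to([*q,.236],100.1,n=3).show()
```

```text
t 34.27 tcp [0.6127 0.3375 0.3308] yaw 100.19 F [0.3 0.7 1.3] w 0.502 q7 [-0.14  0.54 -0.7   1.3   0.34  1.42 -0.64]
[0.6147 0.3379]
L [[0.0154,0.001,0.0],[0.0154,0.001,-0.0001],[0.0213,0.0,0.0],[0.0214,0.0,0.0],[0.0213,0.0,0.0]] 
R [[0.0,0.0,0.0],[0.1,0.0,0.0],[0.0,0.0,0.0],[0.0,0.0,0.0],[0.0,0.0,0.0]]
```

Request:
move_arm(linear=[[0.0154,0.001,0],[0.0154,0.001,0],[0.0213,0,0],[0.0213,0,0],[0.0213,0,0],[0,0,0],[0,0,0],[0,0,0]], rot=[[0,0,0],[0,0,0],[0,0,0],[0,0,0],[0,0,0],[0,0,0],[0,0,0],[0,0,0]], claw=[0,0,0,0,0,0,0.3,0.5])

```text
time_s: 35.28
eef_pos: [0.6157, 0.3386, 0.2368]
ee_rot: [[0.002, 0.984, 0.177], [0.001, 0.177, -0.984], [-1.0, 0.002, -0.001]]
force: [-0.1, 0.3, 0.6]
grip_width: 0.249
```

Request:
move_arm(linear=[[0,0,0],[0,0,0],[0,0,0],[0,0,0],[0,0,0]], rot=[[0,0,0],[0,0,0],[0,0,0],[0,0,0],[0,0,0]], claw=[0.6,0.7,1,1,1])

```text
time_s: 35.9
eef_pos: [0.6152, 0.3384, 0.2365]
ee_rot: [[0.001, 0.984, 0.177], [0.0, 0.177, -0.984], [-1.0, 0.001, -0.0]]
force: [-2.8, -0.8, 5.7]
grip_width: 0.148
```

Run:
```python
from h import *
pl=Plan(); K=np.array([.627,.269]); d=pl.p[:2]-K; print(np.hypot(*d),np.degrees(np.arctan2(d[1],d[0])))
a=snap('top','tf'); print(gfit(a,[.5676,.267],.055,.065,'top',30,130,1,1),pin(a,.069,.5,.62,-.4,.05))
```

```text
t 35.9 tcp [0.6152 0.3384 0.2365] yaw 100.2 F [-2.8 -0.8  5.7] w 0.148 q7 [-0.14  0.6  -0.68  1.43  0.38  1.25 -0.67]
0.0703551489665309 99.66784306737225
(array([0.5762, 0.2645, 0.0564]), array([0.576 , 0.2661]), 31, np.float64(3.87)) [(np.int32(39), array([ 0.5881, -0.022 ])), (np.int32(33), array([ 0.5803, -0.1286])), (np.int32(25), array([ 0.5685, -0.2325])), (np.int32(4), array([ 0.566 , -0.2446])), (np.int32(30), array([ 0.5581, -0.3385])), (np.int32(5), array([ 0.546 , -0.2471]))]
```

Request:
move_arm(linear=[[0,-0.0061,0.0003],[0,-0.0086,0.0005],[0,-0.0086,0.0005],[0,-0.0086,0.0005],[0,-0.0086,0.0005],[0,0,0]], rot=[[-5,0,0],[-7,0,0],[-7,0,0],[-7,0,0],[-7,0,0],[0,0,0]], claw=[1,1,1,1,1,1])

```text
time_s: 36.7
eef_pos: [0.5789, 0.3204, 0.2364]
ee_rot: [[0.0, 0.728, 0.686], [0.001, 0.686, -0.728], [-1.0, 0.0, -0.0]]
force: [-2.1, -0.9, 5.4]
grip_width: 0.148
```

Run:
```python
from h import *
pl=Plan(); K=np.array([.627,.269]); d=pl.p[:2]-K; print(np.hypot(*d),np.degrees(np.arctan2(d[1],d[0])))
```

```text
t 36.7 tcp [0.5789 0.3204 0.2364] yaw 133.29 F [-2.1 -0.9  5.4] w 0.148 q7 [-0.02  0.57 -0.83  1.53  0.44  1.23 -0.16]
0.07039613533019158 133.14825989890596
```

Request:
move_arm(linear=[[0,-0.0086,0.0005],[0,-0.0086,0.0005],[0,-0.0086,0.0005],[0,-0.0086,0.0005],[0,-0.0086,0.0005],[0,-0.0086,0.0005],[0,-0.0061,0.0003],[0,0,0]], rot=[[-7,0,0],[-7,0,0],[-7,0,0],[-7,0,0],[-7,0,0],[-7,0,0],[-5,0,0],[0,0,0]], claw=[1,1,1,1,1,1,1,1])

```text
time_s: 37.7
eef_pos: [0.5564, 0.2687, 0.2364]
ee_rot: [[-0.001, -0.005, 1.0], [0.0, 1.0, 0.005], [-1.0, 0.0, -0.001]]
force: [-4.0, -2.1, 6.3]
grip_width: 0.15
```

Run:
```python
from h import *
pl=Plan(); K=np.array([.627,.269]); d=pl.p[:2]-K; print(np.hypot(*d),np.degrees(np.arctan2(d[1],d[0])),robot.state()['wrist_torque'])
```

```text
t 37.7 tcp [0.5564 0.2687 0.2364] yaw -179.72 F [-4.  -2.1  6.3] w 0.15 q7 [ 0.19  0.58 -1.05  1.63  0.52  1.24  0.62]
0.07059161964318932 -179.7463520933816 [-0.2963  0.8064  0.0365]
```

Request:
move_arm(linear=[[0,-0.0025,0],[0,0,0],[0,0,0]], rot=[[-2,0,0],[0,0,0],[0,0,0]], claw=[1,1,1])

```text
time_s: 38.08
eef_pos: [0.5565, 0.2663, 0.2364]
ee_rot: [[-0.001, -0.039, 0.999], [-0.0, 0.999, 0.039], [-1.0, -0.0, -0.001]]
force: [-3.0, -2.3, 6.8]
grip_width: 0.149
```

Request:
move_arm(linear=[[0,-0.0018,0],[0,0,0],[0,0,0]], rot=[[-1.5,0,0],[0,0,0],[0,0,0]], claw=[1,1,1])

```text
time_s: 38.45
eef_pos: [0.5565, 0.2658, 0.2364]
ee_rot: [[-0.0, -0.064, 0.998], [0.003, 0.998, 0.064], [-1.0, 0.003, -0.0]]
force: [-4.1, 1.4, 5.2]
grip_width: 0.148
```

Run:
```python
from h import *
pl=Plan(); K=np.array([.627,.269]); d=pl.p[:2]-K; print(np.hypot(*d),np.degrees(np.arctan2(d[1],d[0])),robot.state()['wrist_torque'])
```

```text
t 38.45 tcp [0.5565 0.2658 0.2364] yaw -176.32 F [-4.1  1.4  5.2] w 0.148 q7 [ 0.2   0.59 -1.06  1.63  0.53  1.24  0.67]
0.07059744227489223 -177.3972464914755 [ 0.2749  0.7535 -0.5909]
```

Request:
move_arm(linear=[[0,0,0],[0,0,0],[0,0,0],[0,0,0],[0,0,0],[0,0,0],[0,0,0],[0,0,0]], rot=[[0,0,0],[0,0,0],[0,0,0],[0,0,0],[0,0,0],[0,0,0],[0,0,0],[0,0,0]], claw=[1,1,1,1,1,1,1,1])

```text
time_s: 39.45
eef_pos: [0.5565, 0.2658, 0.2364]
ee_rot: [[-0.0, -0.064, 0.998], [0.002, 0.998, 0.064], [-1.0, 0.002, -0.0]]
force: [-3.3, 1.9, 5.3]
grip_width: 0.147
```

Request:
move_arm(linear=[[0,0,0],[0,0,0],[0,0,0],[0,0,0],[0,0,0],[0,0,0],[0,0,0],[0,0,0]], rot=[[0,0,0],[0,0,0],[0,0,0],[0,0,0],[0,0,0],[0,0,0],[0,0,0],[0,0,0]], claw=[1,1,1,1,1,1,1,1])

```text
time_s: 40.45
eef_pos: [0.5565, 0.2658, 0.2364]
ee_rot: [[-0.0, -0.064, 0.998], [0.002, 0.998, 0.064], [-1.0, 0.002, -0.0]]
force: [-4.5, 2.0, 5.4]
grip_width: 0.144
```

Request:
move_arm(linear=[[0,0,0],[0,0,0],[0,0,0],[0,0,0],[0,0,0],[0,0,0],[0,0,0],[0,0,0]], rot=[[0,0,0],[0,0,0],[0,0,0],[0,0,0],[0,0,0],[0,0,0],[0,0,0],[0,0,0]], claw=[1,1,1,1,1,1,1,1])

```text
time_s: 41.45
eef_pos: [0.5565, 0.2658, 0.2364]
ee_rot: [[-0.0, -0.064, 0.998], [0.002, 0.998, 0.064], [-1.0, 0.002, -0.0]]
force: [-4.5, 1.5, 6.1]
grip_width: 0.146
```

Request:
move_arm(linear=[[0,0,0],[0,0,0],[0,0,0],[0,0,0],[0,0,0],[0,0,0],[0,0,0],[0,0,0]], rot=[[0,0,0],[0,0,0],[0,0,0],[0,0,0],[0,0,0],[0,0,0],[0,0,0],[0,0,0]], claw=[1,1,1,1,1,1,1,1])

```text
time_s: 42.45
eef_pos: [0.5565, 0.2658, 0.2364]
ee_rot: [[-0.001, -0.064, 0.998], [0.002, 0.998, 0.064], [-1.0, 0.003, -0.0]]
force: [-2.8, 1.2, 5.5]
grip_width: 0.146
```

Run:
```python
from h import *
pl=Plan(); K=np.array([.627,.269]); d=pl.p[:2]-K; print(np.hypot(*d),np.degrees(np.arctan2(d[1],d[0])),robot.state()['wrist_torque'])
a=snap('top','tg'); print(gfit(a,[.5676,.267],.055,.065,'top',-60,130,1,1),pin(a,.069,.5,.62,-.4,.05))
s=snap('side','sg');print(gfit(s,[.567,.267],.055,.065,'side',180,360,2,-1))
```

```text
t 42.45 tcp [0.5565 0.2658 0.2364] yaw -176.32 F [-2.8  1.2  5.5] w 0.146 q7 [ 0.2   0.59 -1.06  1.63  0.53  1.24  0.67]
0.07061254875667458 -177.40498426648838 [ 0.2638  0.7375 -0.602 ]
(array([0.566 , 0.2612, 0.058 ]), array([0.5694, 0.2624]), 61, np.float64(2.26)) [(np.int32(29), array([ 0.5894, -0.0247])), (np.int32(34), array([ 0.5802, -0.1289])), (np.int32(25), array([ 0.5685, -0.2325])), (np.int32(4), array([ 0.566 , -0.2446])), (np.int32(31), array([ 0.5583, -0.3387])), (np.int32(4), array([ 0.5445, -0.247 ]))]
(array([0.5679, 0.2631, 0.0551]), array([0.5679, 0.263 ]), 58, np.float64(0.82))
```

Request:
move_arm(linear=[[0,0.0061,0.0003],[0,0.0086,0.0005],[0,0.0086,0.0005],[0,0.0086,0.0005],[0,0.0086,0.0005],[0,0.0086,0.0005],[0,0.0049,0.0003],[0,0,0]], rot=[[5,0,0],[7,0,0],[7,0,0],[7,0,0],[7,0,0],[7,0,0],[4.5,0,0],[0,0,0]], claw=[1,1,1,1,1,1,1,1])

```text
time_s: 43.55
eef_pos: [0.574, 0.3153, 0.2364]
ee_rot: [[0.001, 0.653, 0.757], [0.001, 0.757, -0.653], [-1.0, 0.002, 0.0]]
force: [-1.0, 0.8, 5.6]
grip_width: 0.147
```

Run:
```python
from h import *
pl=Plan(); K=np.array([.627,.269]); d=pl.p[:2]-K; print(np.hypot(*d),np.degrees(np.arctan2(d[1],d[0])),robot.state()['wrist_torque'])
pl.to([*off(K,137.6,70.4),pl.p[2]],137.6,n=1).show()
```

```text
t 43.55 tcp [0.574  0.3153 0.2364] yaw 139.21 F [-1.   0.8  5.6] w 0.147 q7 [-0.    0.57 -0.85  1.55  0.44  1.23 -0.07]
0.07041982131004716 138.86112090087747 [-0.0063  0.3593 -0.1328]
L [[0.0,0.0015,0.0]] 
R [[1.6,0.0,-0.1]]
```

Request:
move_arm(linear=[[0,0.0016,0],[0,0,0],[0,0,0]], rot=[[1.5,0,0],[0,0,0],[0,0,0]], claw=[1,1,1])

```text
time_s: 43.92
eef_pos: [0.575, 0.3165, 0.2364]
ee_rot: [[0.001, 0.672, 0.74], [0.001, 0.74, -0.672], [-1.0, 0.002, 0.0]]
force: [-2.1, 0.6, 5.4]
grip_width: 0.148
```

Run:
```python
from h import *
pl=Plan(); K=np.array([.627,.269]); d=pl.p[:2]-K; print(np.hypot(*d),np.degrees(np.arctan2(d[1],d[0])),robot.state()['wrist_torque'])
```

```text
t 43.92 tcp [0.575  0.3165 0.2364] yaw 137.76 F [-2.1  0.6  5.4] w 0.148 q7 [-0.01  0.57 -0.84  1.54  0.44  1.23 -0.09]
0.07042681154186654 137.6116352293569 [ 0.0658  0.2954 -0.0431]
```

Release, rise clear, withdraw and check.

Request:
move_arm(linear=[[0,0,0],[0,0,0],[0,0,0],[0,0,0],[-0.03,0,0],[-0.04,0,0],[-0.05,0,0],[0,0,0]], rot=[[0,0,0],[0,0,0],[0,0,0],[0,0,0],[0,0,0],[0,0,0],[0,0,0],[0,0,0]], claw=[0.5,0.3,0.1,0,0,0,0,0])

```text
time_s: 44.92
eef_pos: [0.5757, 0.3175, 0.3604]
ee_rot: [[0.007, 0.673, 0.74], [0.005, 0.74, -0.673], [-1.0, 0.008, 0.002]]
force: [0.1, 1.0, -0.1]
grip_width: 0.5
```

Run:
```python
from h import *
pl=Plan(); pl.to([.34,.20,.36],60,step=.04).show()
```

```text
t 44.92 tcp [0.5757 0.3175 0.3604] yaw 137.72 F [ 0.1  1.  -0.1] w 0.5 q7 [-0.    0.49 -0.88  1.37  0.38  1.45 -0.03]
L [[-0.0002,-0.0273,-0.0106],[-0.0001,-0.0285,-0.0064],[-0.0002,-0.0292,-0.002],[-0.0001,-0.0292,0.0024],[-0.0001,-0.0284,0.0067],[-0.0001,-0.0272,0.011],[0.0,-0.0252,0.0149],[0.0,-0.0227,0.0184]] 
R [[8.6,0.0,-0.1],[8.7,0.0,0.0],[8.6,-0.1,0.0],[8.6,0.0,-0.1],[8.7,0.0,-0.1],[8.6,-0.1,0.0],[8.6,0.0,-0.1],[8.7,0.0,0.0]]
L [[0.0,-0.0196,0.0217]] 
R [[8.6,0.0,-0.1]]
```

Request:
move_arm(linear=[[0,-0.0273,-0.0106],[0,-0.0285,-0.0064],[0,-0.0292,-0.002],[0,-0.0292,0.0024],[0,-0.0284,0.0067],[0,-0.0272,0.011],[0,-0.0252,0.0149],[0,-0.0227,0.0184]], rot=[[8.6,0,0],[8.7,0,0],[8.6,0,0],[8.6,0,0],[8.7,0,0],[8.6,0,0],[8.6,0,0],[8.7,0,0]], claw=[0,0,0,0,0,0,0,0])

```text
time_s: 45.92
eef_pos: [0.3641, 0.2104, 0.3547]
ee_rot: [[-0.001, 0.929, -0.37], [-0.001, -0.37, -0.929], [-1.0, -0.001, 0.001]]
force: [0.1, -0.6, 0.5]
grip_width: 0.501
```

Request:
move_arm(linear=[[0,-0.0196,0.0217],[0,0,0],[0,0,0],[0,0,0]], rot=[[8.6,0,0],[0,0,0],[0,0,0],[0,0,0]], claw=[0,0,0,0])

```text
time_s: 46.42
eef_pos: [0.3397, 0.1984, 0.3554]
ee_rot: [[-0.001, 0.867, -0.499], [0.001, -0.499, -0.867], [-1.0, -0.001, -0.0]]
force: [-0.8, -0.2, 0.1]
grip_width: 0.498
```

Run:
```python
from h import *
pl=Plan();a=snap('top','th');s=snap('side','sh')
for n in('te','th'):
    im=cv2.imread(f'pics/{n}_raw.png'); si=cv2.imread(f'pics/{n.replace("t","s")}_raw.png')
    print(n,'pot',gfit(im,[.567,.2675],.055,.065,'top',30,130,1,1)[1:],gfit(si,[.567,.2675],.055,.065,'side',180,330,1,1)[1:],gfit(si,[.567,.2675],.055,.065,'side',180,360,2,-1)[1:],pin(im,.069,.5,.62,-.4,.05))
# lever angle in final image: dark, between z .256
hsv=cv2.cvtColor(a,cv2.COLOR_BGR2HSV); K=np.array([.627,.269])
q=w2px('top',[[*off(K,137.6,75),.256]])[0]; x,y=q.astype(int); print(q,hsv[y-2:y+3,x-2:x+3,2])
for r in(60,70,80,88):
    th=np.arange(100,175,.5); P=np.array([[*off(K,t,r),.256] for t in th]); p=w2px('top',P).astype(np.float32)
    S=cv2.remap(hsv[...,1].astype(np.float32),p[:,0],p[:,1],1).ravel(); V=cv2.remap(hsv[...,2].astype(np.float32),p[:,0],p[:,1],1).ravel()
    k=(S<80); print(r,th[k].min() if k.any() else 0,th[k].max() if k.any() else 0, k.sum()*.5)
```

```text
t 46.42 tcp [0.3397 0.1984 0.3554] yaw 60.06 F [-0.8 -0.2  0.1] w 0.498 q7 [ 0.19 -0.09 -0.74  1.92 -0.07  1.29 -1.06]
te pot (array([0.5681, 0.2674]), 33, np.float64(0.4)) (array([0.5666, 0.2642]), 50, np.float64(0.93)) (array([0.5668, 0.2668]), 60, np.float64(0.71)) [(np.int32(34), array([ 0.5893, -0.023 ])), (np.int32(33), array([ 0.5803, -0.1286])), (np.int32(25), array([ 0.5685, -0.2325])), (np.int32(27), array([ 0.5581, -0.3379])), (np.int32(4), array([ 0.5445, -0.247 ]))]
th pot (array([0.5685, 0.2678]), 33, np.float64(0.51)) (array([0.5658, 0.2654]), 50, np.float64(0.71)) (array([0.5653, 0.268 ]), 52, np.float64(2.02)) [(np.int32(35), array([ 0.5896, -0.0231])), (np.int32(33), array([ 0.5803, -0.1286])), (np.int32(25), array([ 0.5685, -0.2325])), (np.int32(28), array([ 0.5583, -0.3376])), (np.int32(4), array([ 0.5445, -0.247 ]))]
[151.6095 187.0632] [[141 103  73  75  75]
 [103  73  73  74  77]
 [ 72  72  72  76  77]
 [ 73  73  74  78  75]
 [ 74  74  78  77  67]]
60 132.0 174.5 21.0
70 132.5 174.5 20.5
80 132.5 174.5 18.0
88 133.0 174.5 15.5
```

```bash
python3 -c "
from workcell import robot; print(robot.sign_off())"
```

```text
the job is handed in; nothing more can be done
None
```

The coolant stand is set up and the job is handed in at about 46 s of the 208 s allowed.

- **Clamps:** All four clamps that were on the bench are clipped one to a flange. Each flange edge lies about 26–29 mm ahead of the clamp's pin, so the full pad length should be on the plate. The last pictures showed all four pins unmoved.
- **Pot:** I slid the pot by its handle to the mark under the spout without lifting it. The last fits put its centre about 1–2 mm from the mark centre. The top and side cameras disagreed by roughly 2–3 mm, because the rim fits are noisy.
- **Valve:** I did this last. The lever stood at about 7° when I started. I turned it fully open against its stop, held it there a little over 4 s, then set it back. The arm's position and the last picture both put the lever at about 45°, within a degree or so.
- **Shears, whetstone and jar:** I did not touch them, though I made no separate check of their positions at the end.

After opening the gripper and withdrawing, the wrist force was near zero. I saw no knock and no slackening of the grip. One check wrongly suggested that the flange 2 clamp had moved; the arm was blocking the view, and a later picture showed it in place.

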